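# Walk the heavy battery pack into its charging dock and switch the dock on

### The job

The heavy battery pack stands short of its charging dock: walk it forward by pushing alternate ends of its back face so that it swings ahead, until it stands square against the dock's stop face, centred within about 15 mm, with both sprung contacts pressed in. Be gentle: never push on the pack with more than 27 N (a straight shove through its middle takes more than that), keep it flat on its feet, and leave the other things where they are. Only when the pack is home, push the dock's toggle switch fully over, away from the robot, and let go.

Things in the scene. Friction and masses are not known exactly. Their poses are not given: they have to be found in the camera images.
- pack: Battery pack: grey box with dark straps, 100 deep (x) x 240 wide (y) x 70 high, about 5.4 kg, on four rubber feet (18 across) centred 35 before and behind and 45 left and right of its middle; the box begins 6 above the table. Origin: centre of underside, on the table. +x = front, to meet the dock; the back face (x = -50) is plain, flat, the one to push. Too wide to grip.
- pack_back_left (a point): Point on the pack's back face, 105 left (+y) of the middle, 35 above the table. A square push here takes 14 to 20 N and turns the pack clockwise from above about a point some 40 to the right of its middle, so the middle goes ahead about 40 mm per radian of swing. A straight push through the middle takes 29 to 35 N.
- pack_back_right (a point): The same at the right end: 105 right (-y) of the middle of the back face, 35 above the table. A push here turns the pack counter-clockwise. Pressing down on the pack, or dragging sideways along its face, makes it slide harder.
- dock: Charging dock: white box fixed to the table, 100 deep (x) x 280 wide (y) x 55 high. Origin: on the table under the middle of its stop face, which looks to the robot; +x points away from the robot, +y to its left. With the pack home its origin is at x = -50, y = 0 here, its axes along the dock's.
- stop_middle (a point): Middle of the dock's stop face, 36 above the table. A pack standing at an angle meets this face with one front corner first; pushing the other end then squares it up.
- pin_left (a joint): Left sprung contact of the dock: a brass pin 12 across in the stop face, 45 to the left (+y) of its middle, 36 above the table, standing 10 mm proud. Value: travel in m, 0 = out, 0.010 = pressed flush with the stop face by the pack. Spring 0.5 to 1.7 N.
- pin_right (a joint): Right sprung contact, the same, 45 to the right (-y) of the middle of the stop face. 0 = out, 0.010 = flush.
- switch (a joint): Toggle switch on the dock's top: a steel lever with a black ball 26 across, on a grey block 70 x 50 x 25 high standing on the dock's top. Value in rad: 0 = off, leaning 0.5 rad towards the robot (dock -x); 1.0 = on, leaning 0.5 rad away. Stays where it is left; about 1 N at the ball moves it.
- switch_tip (a point): Centre of the ball of the toggle switch, 55 from its pivot, about 125 above the table at 0 or 1. The pivot lies 45 behind the stop face (dock x), 60 to the left of the dock's middle (dock y) and 77 above the table, and turns about the dock's y axis.
- tape_roll: Bystander: roll of tape 90 across, 48 high. Origin: centre of underside.
- tape_roll_small: Bystander: small roll of tape 64 across, 24 high, lying on the dock's top beside the switch. Origin: centre of underside.
- driver: Bystander: screwdriver lying on the table. Origin under its middle, x along it.
- pipe_fitting: Bystander: steel pipe fitting 44 across, 50 high. Origin: centre of underside.
- spray_can: Bystander: aluminium can 52 across, 130 high. Origin: centre of underside.
- sensor_head: Bystander: black box 90 x 50 x 40 high. Origin: centre of underside.
- spanner: Bystander: spanner lying on the table. Origin under its middle, x along it.

How it is judged:
On the way, in this order (a step that is already met when the one before it is completed fails the run):
1. the pack is home: both contacts pressed in by at least 5 mm of their 10, the pack within 18 mm of the dock's middle sideways (value of joint each of pin_left, pin_right above 0.005 m and y of pack in the frame of dock between -0.018 and 0.018 m), for 0.2 s.
2. the switch is pushed over to at least 0.85 rad (value of joint switch above 0.85 rad), for 0.2 s.
At the end, for the whole second after the job is handed in: The pack stands still and flat against the dock, both sprung contacts pressed in by at least 5 mm, within 18 mm of the dock's middle sideways and 0.06 rad of square, and the switch is over at 0.85 rad or more (all of step 1 and angle between the x axis of pack and the x axis of dock, either way round below 0.06 rad and angle between pack's own z axis and vertical below 0.03 rad and linear speed of pack below 0.01 m/s and value of joint switch above 0.85 rad); the robot touches nothing.
It fails at once if the robot presses on the pack with more than 27 N (contact force between any of the fingers, the arm and pack above 27 N).
It fails at once if the pack is tipped by more than 0.1 rad (angle between pack's own z axis and vertical above 0.1 rad).
It fails at once if the switch is pushed beyond 0.5 rad before the pack is home (a contact out of its place) (value of joint switch above 0.5 rad and value of joint any of pin_left, pin_right below 0.004 m).
It fails at once if a bystander is moved by more than 25 mm (distance of any of tape_roll, driver, pipe_fitting, spray_can, sensor_head, tape_roll_small, spanner from where it was at the start of the episode above 0.025 m).
It also fails if it takes over 72 s, if anything falls off the work surface, if the arm or the gripper's body presses on something with over 40 N, if the wrist force passes 120 N, or if a joint passes its speed limit or range.

### The arm

A 6-joint arm with a two-finger parallel gripper is mounted at the origin on the work surface. World frame = base frame: x ahead of the robot, y to its left, z up, the work surface at z = 0. Lengths are in m, angles in rad, forces in N, time in s.
With the tool pointing down it reaches from about 0.3 to 0.875 m from the base axis. Payload 6.4 kg.
Tool frame: the origin (TCP) lies between the finger pads; the fingertips stand 25 mm ahead of it and the grasp point (between the pads) lies 6 mm ahead of it; y points along the fingers, x is the direction in which the jaws open and shut, and the axes are right-handed (so a half turn about y gives the same grasp; the last joint's range is limited). The gripper opens to 85 mm and grips with 20 to 120 N. Pads are 22 mm wide; open, the fingers measure 114 mm over their backs; the gripper's body (76 mm by 85 mm) begins 54 mm behind the grasp point. The pads swing forward as they close: fully open they stand 13 mm farther back than shut.
Start: joints at [1.071, 0.181, 1.607, -0, 1.354, -0.206], TCP at [0.167, 0.55, 0.256] pointing down, gripper open.
Joint ranges: [-2.99, 2.99], [-0.89, 2.07], [0.3, 2.58], [-1.14, 4.28], [0, 2.63], [-3.12, 3.12]. Speed limits (rad/s): [2.57, 2.57, 3.01, 3.14, 3.14, 3.14].

### API

Orientations are given as a unit quaternion [w, x, y, z].
In Python, from bench import ctrl, vision, ticket, find_in, regions_of, pinpoint gives the robot as it stands.
- The arm moves only by the tool apply_moves, never from a script. Its argument "increments" is a list of rows, each an object of numbers: "x", "y", "z": the shift along the tool's x, y, z in cm; "ax", "ay", "az": the turn, a rotation vector about the tool's x, y, z in rad; "grip": the closure, from 0 (fully open) to 1 (shut). A call has 1 to 12 rows; each row is the pose to reach, as a shift and turn from the pose measured when the call began, along the tool's axes at that moment; what a row does not reach only later rows make up. A row lasts 1/8 s, in which the tool goes at most 62.5 mm and 10.7 degrees, less where a joint would pass 70% of its speed; a pose out of reach is approached as far as the arm can. A call with a gripper value outside its range is refused whole. The fingers move at their own pace and stop on an object; the grip force is fixed at half the most. Time passes only in rows, so rows that repeat a pose let the fingers close. It gives the time, the measured TCP pose, the force and the opening at its end, in the units of the state.
- ctrl.get_obs(): the state, without advancing time (a new reading comes with each control period).
- vision.camera(name): name is "scene" or "top"; returns the picture (480x640x3 uint8, red, green, blue); there is no depth.
- vision.camera_params(name): a dict with "intrinsics" (3x3 intrinsics, pixels), "k1" (the pictures are not rectified: a ray, as slopes to the right and down, at radius r is drawn at 1 + k1 r^2 times it, then the intrinsics apply), "R" (3x3) and "t" (3): a world point X has camera coordinates R X + t. Camera axes: x right, y down, z forward; pixel columns grow to the right and rows downward; lengths in m; the calibration is good to about 2 mm. A picture is of the moment at which its call begins. camera_params takes no time and is no camera call.
- ticket.hand_in(): hands the job in, once; it reports no verdict.
Trained networks look in the newest picture that a camera, given by its name, has taken for a name from the list of things; names that differ only in an ending like _2 or _b are one class to them, and where a whole thing is asked for, a point or a joint stands for the part that bears it (a point fixed in the world has none). Each returns a list of dicts, best first, with "p" (0 to 1); they miss things now and then, are a little off and sometimes report something else, mostly with a low value. They report only what shows in the picture. A call takes as long as a camera call.
- find_in(camera, query): "rect" ([centre column, centre row, width, height] in pixels, round what is visible of it).
- regions_of(camera, query): "mask" (480x640 bool, what is visible of it) and "rect" ([centre column, centre row, width, height] in pixels, round what is visible of it).
- pinpoint(camera, query): "xy" ([column, row] in pixels: a listed point, or the origin of a listed thing).
The state is a dict: "time_s": time; "q": joint angles; "dq": joint speeds; "joint_efforts": joint torques, N m; "eef_pos": TCP position; "eef_rot": TCP orientation; "wrist_force": force on the tool from outside, world axes, zero at the start; "torque": the same for the moment, N m; "opening": opening from 0.0 (shut) to 1.0 (fully open).
Only numpy, scipy, OpenCV 4.12 (cv2) and the standard library are available. Lean on these libraries where they do the work, as an engineer would, in place of code of your own. Each camera call takes 0.05 s, during which the arm holds its last target.

## Working session

There is one attempt and no reset: what is moved stays moved. The work goes in short steps, Python scripts to look and compute and a tool call to move; the robot and the scene stay as the last step left them, time stands still between calls to the robot, and variables do not carry over. Pictures are saved under pics/ and viewed, and the job is handed in when it is done.

Besides the shell and the picture viewer there is one more tool, called after ">>>" as name([rows], argument=value, ...), one row to a line, values as JSON. apply_moves: Moves the arm, as the interface text tells. Its arguments: {"type":"object","properties":{"increments":{"type":"array","items":{"type":"object","properties":{"x":{"type":"number"},"y":{"type":"number"},"z":{"type":"number"},"ax":{"type":"number"},"ay":{"type":"number"},"az":{"type":"number"},"grip":{"type":"number"}}}}},"required":["increments"]}

```bash
ls; mkdir -p pics; cat > h.py <<'E'
import numpy as np,cv2
from bench import ctrl, vision, ticket, find_in, regions_of, pinpoint
from scipy.spatial.transform import Rotation as Rt
P={n:vision.camera_params(n) for n in("scene","top")}
def ray(c,px):
    p=P[c];K=np.array(p["intrinsics"]);R=np.array(p["R"]);t=np.array(p["t"])
    d=np.linalg.solve(K,[px[0],px[1],1])[:2];s=d.copy()
    for _ in range(30): s=d/(1+p["k1"]*(s@s))
    return -R.T@t, R.T@np.array([s[0],s[1],1])
def at(c,px,z):
    o,d=ray(c,px);return o+d*(z-o[2])/d[2]
def proj(c,X):
    p=P[c];K=np.array(p["intrinsics"]);q=np.array(p["R"])@X+p["t"];s=q[:2]/q[2]
    s=s*(1+p["k1"]*(s@s));return (K@[s[0],s[1],1])[:2]
def snap(c,f):
    im=vision.camera(c);cv2.imwrite("pics/"+f,im[:,:,::-1]);return im
E
python3 - <<'E'
from h import *
print(ctrl.get_obs());print(P)
snap("scene","s0.png");snap("top","t0.png")
for c in("scene","top"):
    for n,z in (("pack",0),("pack_back_left",.035),("pack_back_right",.035),("dock",0),("stop_middle",.036),("switch_tip",.125)):
        for r in pinpoint(c,n)[:1]: print(c,n,r["p"],np.round(r["xy"],1),np.round(at(c,r["xy"],z),4))
E
```

```text
pics
{'time_s': 0.0, 'q': array([ 1.07071172e+00,  1.81566606e-01,  1.60799363e+00,  3.77982808e-06,
        1.35376667e+00, -2.06297272e-01]), 'dq': array([ 0.00135183,  0.00053202,  0.00114085,  0.00113699,  0.00149415,
       -0.00277375]), 'joint_efforts': array([ 3.34636707e-05, -4.44863176e+01, -3.51335013e+01, -1.30526014e-04,
        8.98787373e-03,  1.54051799e-05]), 'eef_pos': array([0.16624662, 0.54992616, 0.25537667]), 'eef_rot': array([-0.56754255,  0.56805385,  0.42087457, -0.4219892 ]), 'wrist_force': array([0.21830677, 0.06656099, 0.3715112 ]), 'torque': array([-0.0224683 , -0.03709095, -0.01978289]), 'opening': 1.0029793538041927}
{'scene': {'intrinsics': array([[604.85481697,   0.        , 320.86818541],
       [  0.        , 604.85481697, 240.64355261],
       [  0.        ,   0.        ,   1.        ]]), 'k1': -0.14467609351517965, 'R': array([[ 0.40309795,  0.91499246, -0.01734489],
       [ 0.74104216, -0.33746852, -0.58049248],
       [-0.5369996 ,  0.22114203, -0.81408085]]), 't': array([-0.2701082 , -0.33479408,  1.74550515])}, 'top': {'intrinsics': array([[4
[... 338 characters left out ...]
[0.0488755 , 0.60101735, 0.83057669])}}
scene pack 0.6 [282.5 287.1] [ 0.5739 -0.0566  0.    ]
scene pack_back_left 0.68 [312.6 246.3] [0.5184 0.0459 0.035 ]
scene pack_back_right 0.62 [226.6 279.8] [ 0.5228 -0.1736  0.035 ]
scene dock 0.92 [300.2 315.8] [ 0.6618 -0.048   0.    ]
scene stop_middle 0.69 [296.5 308.2] [ 0.6593 -0.0541  0.036 ]
scene switch_tip 0.72 [389.3 284.8] [0.7359 0.1318 0.125 ]
top pack 0.66 [259.7 278.4] [0.5337 0.1867 0.    ]
top pack_back_left 0.75 [332.9 291.5] [0.5116 0.0434 0.035 ]
top pack_back_right 0.85 [439.5 294.2] [ 0.5182 -0.1567  0.035 ]
top stop_middle 0.62 [385.  218.6] [ 0.6594 -0.0508  0.036 ]
top switch_tip 0.52 [386.  219.4] [ 0.6316 -0.0403  0.125 ]
```

View pics/s0.png

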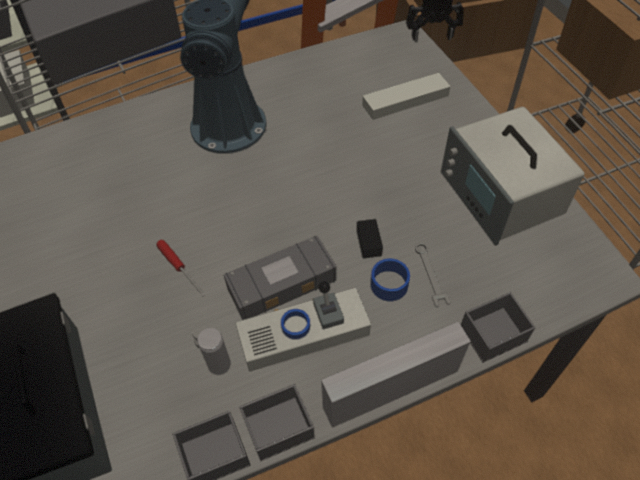

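View pics/t0.png

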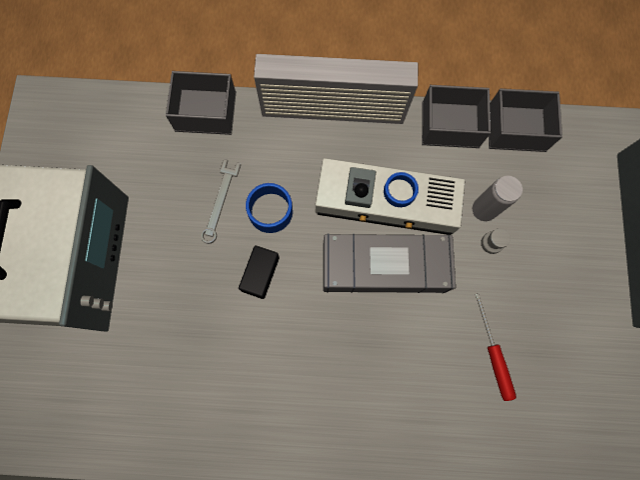

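The scene picture shows the pack (centre about 280,275) just before the dock (300,325). In the top picture the pack is at about (389,262) and the dock at (391,195), turned slightly clockwise. Next I fit box models to the masks.

```bash
cat >> h.py <<'E'
from scipy.optimize import minimize
def hull(c,pose,x0,x1,hw,z0,z1):
    x,y,a=pose;pts=[]
    for i in(x0,x1):
        for j in(-hw,hw):
            for k in(z0,z1): pts.append(proj(c,np.array([x+np.cos(a)*i-np.sin(a)*j,y+np.sin(a)*i+np.cos(a)*j,k])))
    h=cv2.convexHull(np.float32(pts));m=np.zeros((480*2,640*2),np.uint8)
    m=np.zeros((480,640),np.uint8)
    cv2.fillConvexPoly(m,np.int32(np.round(h*256)),255,cv2.LINE_AA,8)
    return m/255.
def pk(c,p): return hull(c,p,-.05,.05,.12,.006,.076)
def dk(c,p): return hull(c,p,0,.1,.14,0,.055)
def getm(c,n):
    r=regions_of(c,n); return (r[0]["p"],r[0]["mask"].astype(float)) if r else (0,None)
def fit(f,masks,p0,occ=None):
    # masks: dict cam->mask
    def cost(p):
        s=0
        for c,m in masks.items():
            g=f(c,p)
            if occ: g=g*(1-occ[c])
            w=1 if not occ else (1-occ[c])
            s+=(np.abs(g-m)*w).sum()/m.sum()
        return s
    best=None
    for sc in (.02,.008,.003):
        S=np.vstack([p0]+[np.array(p0)+d for d in np.diag([sc,sc,sc*4])])
        r=minimize(cost,p0,method="Nelder-Mead",options=dict(initial_simplex=S,xatol=1e-4,fatol=1e-5));p0=r.x
    return r.x,r.fun
def fitpack(p0,cams=("top","scene"),new=True):
    M={}
    for c in cams:
        if new: vision.camera(c)
        q,m=getm(c,"pack")
        if m is not None: M[c]=m
    out={c:fit(pk,{c:M[c]},p0) for c in M}
    out["both"]=fit(pk,M,p0);return out
E
python3 - <<'E'
from h import *
M={c:getm(c,"pack")[1] for c in("top","scene")}
D={c:getm(c,"dock") for c in("top","scene")}
for c in M: print(c,M[c].sum(),D[c][0],D[c][1].sum())
p0=[.567,-.055,0]
for cs in(["top"],["scene"],["top","scene"]):
    p,f=fit(pk,{c:M[c] for c in cs},p0);print("pack",cs,p.round(4),f)
for cs in(["top"],["scene"],["top","scene"]):
    occ={}
    for c in cs:
        o=((pk(c,p)>.3)|(M[c]>0)).astype(np.uint8)
        # exclude switch: project block/lever hull
        occ[c]=cv2.dilate(o,np.ones((5,5),np.uint8)).astype(float)
    d,f=fit(dk,{c:D[c][1] for c in cs},[.66,-.05,-.13],occ);print("dock",cs,d.round(4),f)
for c in("top","scene"):
    im=cv2.imread(f"pics/{c[0]}0.png")
    for q,col in((pk(c,p),(0,255,0)),(dk(c,d),(0,0,255))):
        cs,_=cv2.findContours((q>.5).astype(np.uint8),0,1);cv2.drawContours(im,cs,-1,col,1)
    if c=="top": im=im[130:330,270:510]
    else: im=im[210:400,190:430]
    cv2.imwrite(f"pics/ov_{c}.png",cv2.resize(im,None,fx=3,fy=3))
for n in("dock","pack"):
  for c in M:
    print(c,n,[ (r["p"],np.array(r["rect"]).round()) for r in find_in(c,n)[:2]])
E
```

```text
top 7599.0 0.82 7680.0
scene 5299.0 0.57 6073.0
pack ['top'] [ 0.5691 -0.0541  0.0445] 0.06043829296424453
pack ['scene'] [ 0.5699 -0.0566  0.058 ] 0.10179723144211451
pack ['top', 'scene'] [ 0.5693 -0.0554  0.0688] 0.16348488519979937
dock ['top'] [ 0.6571 -0.0531 -0.1013] 0.11462214052287582
dock ['scene'] [ 0.6561 -0.0527 -0.1048] 0.139459452478505
dock ['top', 'scene'] [ 0.6567 -0.0529 -0.1016] 0.25616176675744673
top dock [(0.57, array([389., 195., 150.,  77.])), (0.56, array([389., 263., 138.,  59.]))]
scene dock [(0.71, array([304., 327., 134.,  89.]))]
top pack [(0.89, array([388., 262., 137.,  63.]))]
scene pack [(0.74, array([280., 277., 110.,  81.])), (0.57, array([294., 325.,  33.,  32.]))]
```

View pics/ov_top.png

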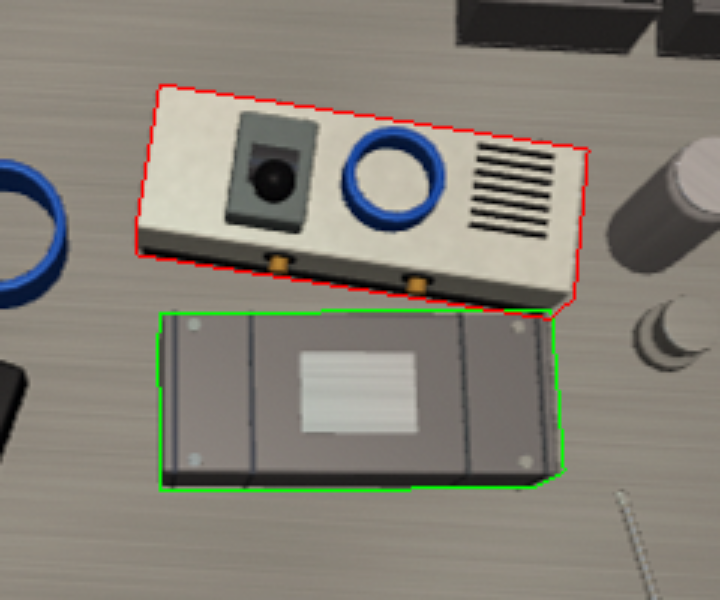

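View pics/ov_scene.png

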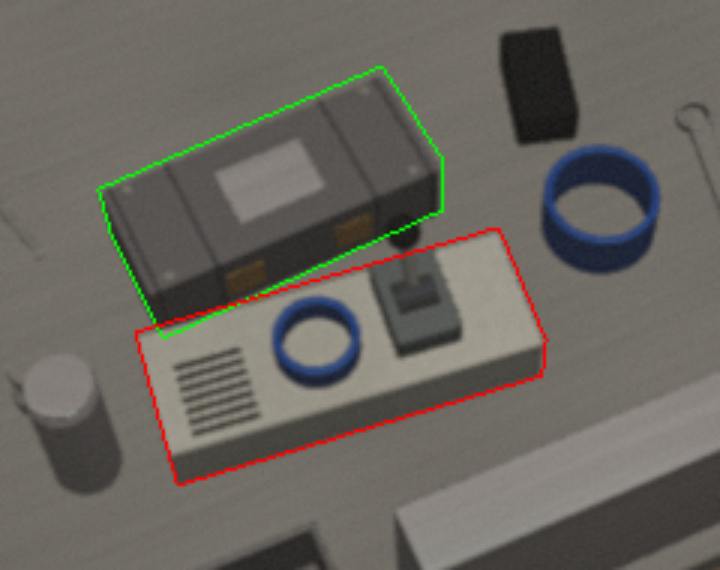

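```bash
cat >> h.py <<'E'
def axes():
    o=ctrl.get_obs();q=o["eef_rot"];return o,Rt.from_quat([q[1],q[2],q[3],q[0]])
def plan(pos,R):
    """cm shift and rotvec in tool axes from the present pose to TCP pos / Rotation R"""
    o,R0=axes()
    d=R0.inv().apply(np.array(pos)-o["eef_pos"])*100
    a=(R0.inv()*R).as_rotvec();return d,a
def tool(yaw,tilt,flip=1):
    # y axis = down, tip tilted toward heading yaw; tool x along -+world y-ish
    h=np.array([np.cos(yaw),np.sin(yaw),0]);ya=np.array([0,0,-1])*np.cos(tilt)+h*np.sin(tilt)
    xa=np.cross([0,0,1],h)*flip;za=np.cross(xa,ya)
    return Rt.from_matrix(np.c_[xa,ya,za])
E
python3 - <<'E'
from h import *
o,R=axes();print(R.as_matrix().round(3))
for f in(1,-1):
    T=tool(0,.12,f);print(f,plan([.45,.05,.16],T),T.as_matrix().round(2))
for n,z in(("sensor_head",.04),("driver",.01),("spray_can",.13),("pipe_fitting",.05),("tape_roll",.048),("tape_roll_small",.079),("switch",.1)):
    for r in regions_of("top",n)[:1]:
        m=r["mask"];ys,xs=np.nonzero(m);print(n,r["p"],at("top",[xs.min(),ys.max()],z).round(3),at("top",[xs.max(),ys.min()],z).round(3))
E
```

```text
[[ 0.29  -0.    -0.957]
 [ 0.957  0.     0.29 ]
 [-0.    -1.     0.   ]]
1 (array([-39.68508214,   9.62803263, -41.62682982]), array([-0.11914919, -0.2934403 , -0.01762949])) [[ 0.    0.12 -0.99]
 [ 1.    0.    0.  ]
 [ 0.   -0.99 -0.12]]
-1 (array([-39.68508214,   9.62803263, -41.62682982]), array([ 0.0252734 ,  2.84309265, -0.17081067])) [[ 0.    0.12  0.99]
 [-1.    0.    0.  ]
 [ 0.   -0.99  0.12]]
sensor_head 0.63 [0.489 0.217 0.04 ] [0.592 0.152 0.04 ]
driver 0.82 [ 0.329 -0.23   0.01 ] [ 0.531 -0.311  0.01 ]
spray_can 0.62 [ 0.638 -0.189  0.13 ] [ 0.725 -0.282  0.13 ]
pipe_fitting 0.98 [ 0.599 -0.231  0.05 ] [ 0.651 -0.288  0.05 ]
tape_roll 0.75 [0.612 0.214 0.048] [0.717 0.134 0.048]
switch 0.59 [ 0.647 -0.203  0.1  ] [ 0.735 -0.293  0.1  ]
```

```bash
python3 - <<'E'
from h import *
print(plan([.45,.047,.12],tool(0,.12)))
E
```

```text
(array([-39.9704319 ,  13.62978909, -41.71276644]), array([-0.1191469 , -0.29343995, -0.01762606]))
```

>>> apply_moves([
  {"x": -4, "y": 1.4, "z": -4.2, "ax": -0.012, "ay": -0.03, "grip": 1},
  {"x": -8, "y": 2.8, "z": -8.4, "ax": -0.024, "ay": -0.06, "grip": 1},
  {"x": -12, "y": 4.2, "z": -12.6, "ax": -0.036, "ay": -0.09, "grip": 1},
  {"x": -16, "y": 5.6, "z": -16.8, "ax": -0.05, "ay": -0.12, "grip": 1},
  {"x": -20, "y": 7, "z": -21, "ax": -0.06, "ay": -0.15, "grip": 1},
  {"x": -24, "y": 8.4, "z": -25.2, "ax": -0.07, "ay": -0.18, "grip": 1},
  {"x": -28, "y": 9.8, "z": -29.4, "ax": -0.085, "ay": -0.21, "grip": 1},
  {"x": -32, "y": 11, "z": -33.5, "ax": -0.1, "ay": -0.24, "grip": 1},
  {"x": -36, "y": 12.3, "z": -37.6, "ax": -0.11, "ay": -0.27, "grip": 1},
  {"x": -40, "y": 13.6, "z": -41.7, "ax": -0.119, "ay": -0.293, "az": -0.018, "grip": 1},
  {"x": -40, "y": 13.6, "z": -41.7, "ax": -0.119, "ay": -0.293, "az": -0.018, "grip": 1},
  {"x": -40, "y": 13.6, "z": -41.7, "ax": -0.119, "ay": -0.293, "az": -0.018, "grip": 1},
])

```text
invalid input
```

```bash
python3 - <<'E'
from h import *
o,R=axes();print(o["time_s"],o["eef_pos"],o["wrist_force"],o["opening"],R.as_matrix().round(3))
print(plan([.48,.047,.055],tool(0,.12)))
im=snap("scene","s1.png")
cv2.imwrite("pics/s1c.png",cv2.resize(im[150:390,180:440,::-1],None,fx=3,fy=2.5))
E
```

```text
1.45 [0.16649534 0.55037146 0.2563027 ] [-0.13863685  0.66232702 -0.41462251] 0.9953007859400681 [[ 0.29  -0.    -0.957]
 [ 0.957  0.     0.29 ]
 [-0.    -1.     0.   ]]
(array([-39.10167464,  20.12975514, -44.58429951]), array([-0.1191469 , -0.29343995, -0.01762606]))
```

View pics/s1c.png

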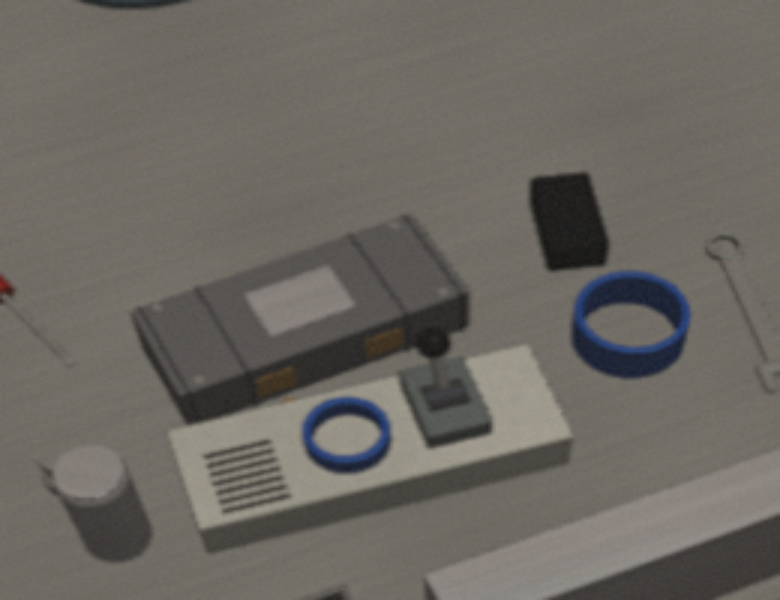

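The arm hasn't moved: the call was refused. I'll retry with complete rows.

>>> apply_moves([
  {"x": -5.0, "y": 1.4, "z": -4.2, "ax": -0.012, "ay": -0.03, "az": 0.0, "grip": 1.0},
])

```text
time_s: 1.62
eef_pos: [0.1908, 0.4961, 0.244]
eef_rot: [-0.558, 0.563, 0.435, -0.427]
wrist_force: [1.2, -1.3, 0.2]
opening: 0.811
```

```bash
python3 - <<'E'
from h import *
print(plan([.45,.047,.12],tool(0,.12)))
E
```

```text
(array([-36.77997842,  12.75647665, -36.4297316 ]), array([-0.10606055, -0.25959286, -0.01408585]))
```

>>> apply_moves([
  {"x": -4.0, "y": 1.4, "z": -4.0, "ax": -0.012, "ay": -0.03, "az": 0.0, "grip": 1.0},
  {"x": -8.0, "y": 2.8, "z": -8.0, "ax": -0.024, "ay": -0.06, "az": 0.0, "grip": 1.0},
  {"x": -12.0, "y": 4.2, "z": -12.0, "ax": -0.036, "ay": -0.09, "az": 0.0, "grip": 1.0},
  {"x": -16.0, "y": 5.6, "z": -16.0, "ax": -0.05, "ay": -0.12, "az": 0.0, "grip": 1.0},
  {"x": -20.0, "y": 7.0, "z": -20.0, "ax": -0.06, "ay": -0.15, "az": 0.0, "grip": 1.0},
  {"x": -24.0, "y": 8.4, "z": -24.0, "ax": -0.07, "ay": -0.18, "az": 0.0, "grip": 1.0},
  {"x": -28.0, "y": 9.8, "z": -28.0, "ax": -0.085, "ay": -0.21, "az": 0.0, "grip": 1.0},
  {"x": -32.0, "y": 11.0, "z": -32.0, "ax": -0.1, "ay": -0.24, "az": 0.0, "grip": 1.0},
  {"x": -36.8, "y": 12.8, "z": -36.4, "ax": -0.106, "ay": -0.26, "az": -0.014, "grip": 1.0},
  {"x": -36.8, "y": 12.8, "z": -36.4, "ax": -0.106, "ay": -0.26, "az": -0.014, "grip": 1.0},
  {"x": -36.8, "y": 12.8, "z": -36.4, "ax": -0.106, "ay": -0.26, "az": -0.014, "grip": 1.0},
])

```text
time_s: 3.0
eef_pos: [0.4494, 0.0467, 0.1194]
eef_rot: [-0.47, 0.529, 0.529, -0.469]
wrist_force: [-0.4, -0.8, 0.4]
opening: 0.004
```

```bash
python3 - <<'E'
from h import *
o,R=axes();print(o["time_s"],o["eef_pos"],o["wrist_force"],o["opening"],R.as_matrix().round(3))
print(plan([.48,.047,.055],tool(0,.12)))
im=snap("scene","s2.png")
cv2.imwrite("pics/s2c.png",cv2.resize(im[150:390,180:440,::-1],None,fx=3,fy=2.5))
E
```

```text
3.0 [0.44937032 0.04672781 0.11936142] [-0.42156815 -0.76071337  0.36202488] 0.004238357712812046 [[ 0.001  0.119 -0.993]
 [ 1.     0.     0.001]
 [ 0.    -0.993 -0.119]]
(array([ 0.02974566,  6.75394371, -2.27811238]), array([-1.13885668e-03, -1.30408929e-03,  6.50238475e-05]))
```

View pics/s2c.png

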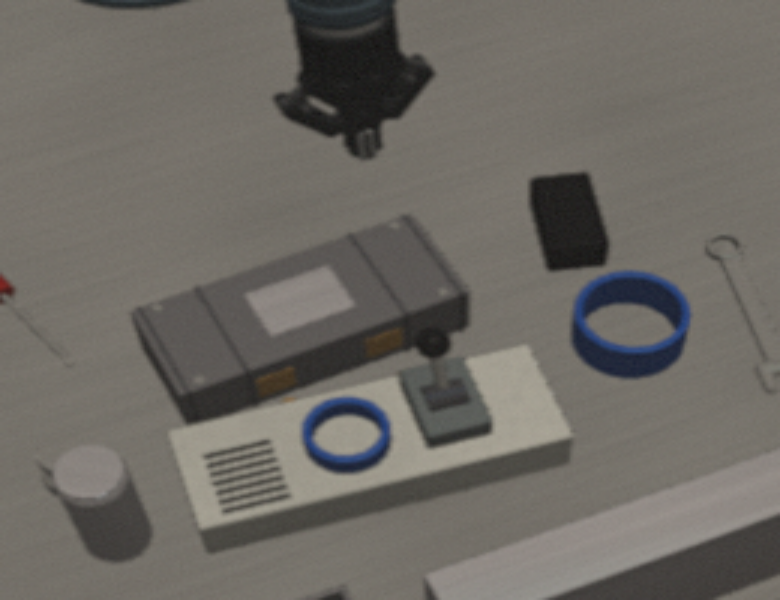

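>>> apply_moves([
  {"x": 0.0, "y": 3.4, "z": -1.1, "ax": 0.0, "ay": 0.0, "az": 0.0, "grip": 1.0},
  {"x": 0.0, "y": 6.75, "z": -2.28, "ax": 0.0, "ay": 0.0, "az": 0.0, "grip": 1.0},
  {"x": 0.0, "y": 6.87, "z": -3.27, "ax": 0.0, "ay": 0.0, "az": 0.0, "grip": 1.0},
  {"x": 0.0, "y": 6.93, "z": -3.77, "ax": 0.0, "ay": 0.0, "az": 0.0, "grip": 1.0},
  {"x": 0.0, "y": 6.96, "z": -4.02, "ax": 0.0, "ay": 0.0, "az": 0.0, "grip": 1.0},
])

```text
time_s: 3.68
eef_pos: [0.4984, 0.048, 0.0568]
eef_rot: [-0.468, 0.529, 0.53, -0.469]
wrist_force: [0.1, -0.1, 1.2]
opening: 0.004
```

>>> apply_moves([
  {"x": 0.0, "y": 0.02, "z": -0.2, "ax": 0.0, "ay": 0.0, "az": 0.0, "grip": 1.0},
  {"x": 0.0, "y": 0.05, "z": -0.4, "ax": 0.0, "ay": 0.0, "az": 0.0, "grip": 1.0},
  {"x": 0.0, "y": 0.07, "z": -0.6, "ax": 0.0, "ay": 0.0, "az": 0.0, "grip": 1.0},
])

```text
time_s: 4.05
eef_pos: [0.5014, 0.0484, 0.0562]
eef_rot: [-0.47, 0.527, 0.529, -0.471]
wrist_force: [-15.6, 0.6, 9.8]
opening: -0.003
```

>>> apply_moves([
  {"x": 0.0, "y": -0.15, "z": -0.4, "ax": 0.0, "ay": 0.0, "az": 0.0, "grip": 1.0},
  {"x": 0.0, "y": -0.15, "z": -0.6, "ax": 0.0, "ay": 0.0, "az": 0.0, "grip": 1.0},
])

```text
time_s: 4.3
eef_pos: [0.5018, 0.0486, 0.0563]
eef_rot: [-0.473, 0.524, 0.526, -0.474]
wrist_force: [-17.6, -2.8, 9.1]
opening: 0.001
```

>>> apply_moves([
  {"x": 0.0, "y": -0.3, "z": -0.5, "ax": -0.02, "ay": 0.0, "az": 0.0, "grip": 1.0},
  {"x": 0.0, "y": -0.3, "z": -0.6, "ax": -0.02, "ay": 0.0, "az": 0.0, "grip": 1.0},
  {"x": 0.0, "y": -0.3, "z": -0.6, "ax": -0.02, "ay": 0.0, "az": 0.0, "grip": 1.0},
])

```text
time_s: 4.68
eef_pos: [0.5018, 0.0489, 0.0573]
eef_rot: [-0.471, 0.526, 0.528, -0.472]
wrist_force: [-13.1, -2.9, 0.7]
opening: 0.002
```

>>> apply_moves([
  {"x": 0.0, "y": -0.3, "z": -0.7, "ax": -0.02, "ay": 0.0, "az": 0.0, "grip": 1.0},
  {"x": 0.0, "y": -0.3, "z": -0.8, "ax": -0.02, "ay": 0.0, "az": 0.0, "grip": 1.0},
  {"x": 0.0, "y": -0.3, "z": -0.9, "ax": -0.02, "ay": 0.0, "az": 0.0, "grip": 1.0},
  {"x": 0.0, "y": -0.3, "z": -0.9, "ax": -0.02, "ay": 0.0, "az": 0.0, "grip": 1.0},
])

```text
time_s: 5.18
eef_pos: [0.5041, 0.0498, 0.058]
eef_rot: [-0.47, 0.526, 0.53, -0.47]
wrist_force: [-12.2, 0.3, -3.4]
opening: -0.003
```

>>> apply_moves([
  {"x": 0.1, "y": -0.2, "z": -0.7, "ax": -0.02, "ay": 0.0, "az": 0.0, "grip": 1.0},
  {"x": 0.2, "y": -0.2, "z": -0.9, "ax": -0.02, "ay": 0.0, "az": 0.0, "grip": 1.0},
  {"x": 0.3, "y": -0.15, "z": -1.1, "ax": -0.02, "ay": 0.0, "az": 0.0, "grip": 1.0},
  {"x": 0.4, "y": -0.15, "z": -1.3, "ax": -0.02, "ay": 0.0, "az": 0.0, "grip": 1.0},
  {"x": 0.45, "y": -0.1, "z": -1.5, "ax": -0.02, "ay": 0.0, "az": 0.0, "grip": 1.0},
])

```text
time_s: 5.8
eef_pos: [0.5134, 0.0544, 0.058]
eef_rot: [-0.468, 0.528, 0.532, -0.468]
wrist_force: [-14.1, -3.8, 1.6]
opening: 0.001
```

>>> apply_moves([
  {"x": 0.1, "y": -0.15, "z": -0.7, "ax": -0.02, "ay": 0.0, "az": 0.0, "grip": 1.0},
  {"x": 0.17, "y": -0.15, "z": -0.9, "ax": -0.02, "ay": 0.0, "az": 0.0, "grip": 1.0},
  {"x": 0.23, "y": -0.12, "z": -1.1, "ax": -0.02, "ay": 0.0, "az": 0.0, "grip": 1.0},
  {"x": 0.3, "y": -0.1, "z": -1.3, "ax": -0.02, "ay": 0.0, "az": 0.0, "grip": 1.0},
  {"x": 0.35, "y": -0.08, "z": -1.5, "ax": -0.02, "ay": 0.0, "az": 0.0, "grip": 1.0},
  {"x": 0.4, "y": -0.06, "z": -1.7, "ax": -0.02, "ay": 0.0, "az": 0.0, "grip": 1.0},
  {"x": 0.45, "y": -0.04, "z": -1.9, "ax": -0.02, "ay": 0.0, "az": 0.0, "grip": 1.0},
  {"x": 0.5, "y": -0.02, "z": -2.1, "ax": -0.02, "ay": 0.0, "az": 0.0, "grip": 1.0},
  {"x": 0.54, "y": 0.0, "z": -2.3, "ax": -0.02, "ay": 0.0, "az": 0.0, "grip": 1.0},
])

```text
time_s: 6.92
eef_pos: [0.5303, 0.0602, 0.0579]
eef_rot: [-0.466, 0.53, 0.534, -0.466]
wrist_force: [-13.7, -2.2, 0.0]
opening: 0.003
```

```bash
cat >> h.py <<'E'
DOCK=np.array([.6567,-.0529,-.1016])
def rel(p):
    c,s=np.cos(DOCK[2]),np.sin(DOCK[2]);d=p[:2]-DOCK[:2]
    return np.array([c*d[0]+s*d[1],-s*d[0]+c*d[1],p[2]-DOCK[2]])
def crop(c,f):
    im=vision.camera(c)
    a=im[130:330,270:510] if c=="top" else im[200:400,190:430]
    cv2.imwrite("pics/"+f,cv2.resize(a[:,:,::-1],None,fx=3,fy=3,interpolation=cv2.INTER_CUBIC));return im
E
python3 - <<'E'
from h import *
crop("top","t3.png")
for k,(p,f) in fitpack([.58,-.055,-.1]).items(): print(k,p.round(4),round(f,3),rel(p).round(4))
E
```

```text
top [ 0.5763 -0.052  -0.1653] 0.586 [-0.0801 -0.0073 -0.0637]
scene [ 0.5745 -0.0547 -0.135 ] 0.153 [-0.0816 -0.0101 -0.0334]
both [ 0.5749 -0.054  -0.1547] 0.741 [-0.0812 -0.0094 -0.0531]
```

View pics/t3.png

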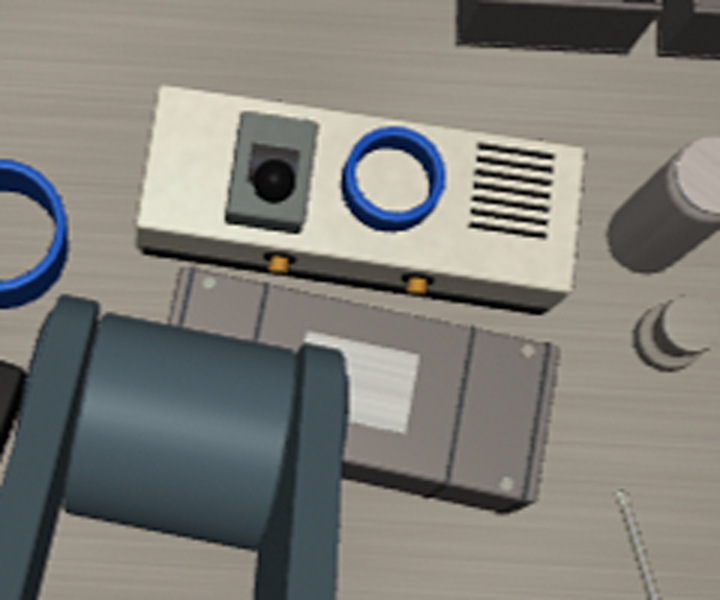

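>>> apply_moves([
  {"x": 0.1, "y": -0.15, "z": -0.8, "ax": -0.02, "ay": 0.0, "az": 0.0, "grip": 1.0},
  {"x": 0.14, "y": -0.12, "z": -1.0, "ax": -0.02, "ay": 0.0, "az": 0.0, "grip": 1.0},
  {"x": 0.18, "y": -0.1, "z": -1.2, "ax": -0.02, "ay": 0.0, "az": 0.0, "grip": 1.0},
  {"x": 0.22, "y": -0.08, "z": -1.4, "ax": -0.02, "ay": 0.0, "az": 0.0, "grip": 1.0},
  {"x": 0.26, "y": -0.06, "z": -1.6, "ax": -0.02, "ay": 0.0, "az": 0.0, "grip": 1.0},
  {"x": 0.26, "y": -0.06, "z": -1.7, "ax": -0.02, "ay": 0.0, "az": 0.0, "grip": 1.0},
])

```text
time_s: 7.92
eef_pos: [0.5415, 0.0631, 0.0578]
eef_rot: [-0.464, 0.531, 0.536, -0.464]
wrist_force: [-12.6, -1.6, -0.5]
opening: 0.002
```

```bash
python3 - <<'E'
from h import *
print(plan([.48,.06,.057],tool(-.1,.12)))
print(plan([.468,-.145,.057],tool(-.1,.12)))
E
```

```text
(array([-0.28174203, -0.77375024,  6.10787966]), array([0.01902182, 0.10302232, 0.01874727]))
(array([-20.77574577,  -1.06047229,   7.37421339]), array([0.01902182, 0.10302232, 0.01874727]))
```

>>> apply_moves([
  {"x": -0.1, "y": -0.4, "z": 3.0, "ax": 0.01, "ay": 0.0, "az": 0.0, "grip": 1.0},
  {"x": -0.3, "y": -0.8, "z": 6.1, "ax": 0.019, "ay": 0.05, "az": 0.01, "grip": 1.0},
  {"x": -5.0, "y": -0.9, "z": 7.4, "ax": 0.019, "ay": 0.103, "az": 0.019, "grip": 1.0},
  {"x": -11.0, "y": -1.0, "z": 7.4, "ax": 0.019, "ay": 0.103, "az": 0.019, "grip": 1.0},
  {"x": -16.5, "y": -1.0, "z": 7.4, "ax": 0.019, "ay": 0.103, "az": 0.019, "grip": 1.0},
  {"x": -20.8, "y": -1.06, "z": 7.4, "ax": 0.019, "ay": 0.103, "az": 0.019, "grip": 1.0},
  {"x": -20.8, "y": -1.06, "z": 7.4, "ax": 0.019, "ay": 0.103, "az": 0.019, "grip": 1.0},
  {"x": -20.8, "y": -1.06, "z": 7.4, "ax": 0.019, "ay": 0.103, "az": 0.019, "grip": 1.0},
])

```text
time_s: 8.93
eef_pos: [0.4674, -0.1449, 0.0569]
eef_rot: [-0.492, 0.555, 0.502, -0.445]
wrist_force: [-0.5, 0.3, 0.1]
opening: 0.003
```

```bash
python3 - <<'E'
from h import *
o,R=axes();print(o["eef_pos"],o["wrist_force"],R.as_matrix().round(3))
crop("top","t4.png")
for k,(p,f) in fitpack([.58,-.055,-.2]).items(): print(k,p.round(4),round(f,3),rel(p).round(4))
E
```

```text
[ 0.46744288 -0.14491029  0.05693699] [-0.53122302  0.30054035  0.12746252] [[ 0.101  0.119 -0.988]
 [ 0.995 -0.012  0.1  ]
 [ 0.    -0.993 -0.119]]
top [ 0.5781 -0.0511 -0.2236] 0.087 [-0.0784 -0.0062 -0.122 ]
scene [ 0.5765 -0.0547 -0.1909] 0.149 [-0.0796 -0.0099 -0.0893]
both [ 0.5775 -0.0536 -0.2167] 0.239 [-0.0788 -0.0088 -0.1151]
```

View pics/t4.png

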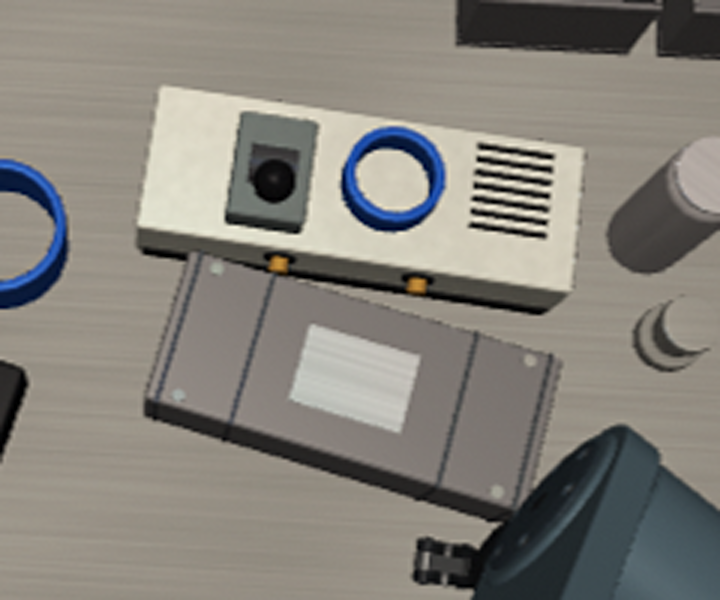

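>>> apply_moves([
  {"x": 0.0, "y": 0.1, "z": -0.8, "ax": 0.0, "ay": 0.0, "az": 0.0, "grip": 1.0},
  {"x": 0.0, "y": 0.1, "z": -1.4, "ax": 0.0, "ay": 0.0, "az": 0.0, "grip": 1.0},
  {"x": 0.0, "y": 0.1, "z": -1.7, "ax": 0.0, "ay": 0.0, "az": 0.0, "grip": 1.0},
  {"x": 0.0, "y": 0.1, "z": -2.0, "ax": 0.0, "ay": 0.0, "az": 0.0, "grip": 1.0},
  {"x": 0.0, "y": 0.0, "z": -2.3, "ax": -0.01, "ay": 0.0, "az": 0.0, "grip": 1.0},
])

```text
time_s: 9.8
eef_pos: [0.4903, -0.1462, 0.0594]
eef_rot: [-0.489, 0.557, 0.505, -0.443]
wrist_force: [-4.8, -1.4, -3.1]
opening: 0.002
```

>>> apply_moves([
  {"x": -0.05, "y": 0.0, "z": -0.3, "ax": -0.01, "ay": 0.0, "az": 0.0, "grip": 1.0},
  {"x": -0.15, "y": -0.05, "z": -0.5, "ax": -0.01, "ay": 0.0, "az": 0.0, "grip": 1.0},
  {"x": -0.2, "y": -0.05, "z": -0.7, "ax": -0.02, "ay": 0.0, "az": 0.0, "grip": 1.0},
  {"x": -0.3, "y": -0.05, "z": -0.9, "ax": -0.02, "ay": 0.0, "az": 0.0, "grip": 1.0},
])

```text
time_s: 10.3
eef_pos: [0.4935, -0.148, 0.0587]
eef_rot: [-0.487, 0.557, 0.508, -0.44]
wrist_force: [-17.6, 1.4, 7.5]
opening: -0.001
```

>>> apply_moves([
  {"x": -0.2, "y": -0.25, "z": -0.65, "ax": -0.02, "ay": 0.0, "az": 0.0, "grip": 1.0},
  {"x": -0.3, "y": -0.25, "z": -0.8, "ax": -0.02, "ay": 0.0, "az": 0.0, "grip": 1.0},
  {"x": -0.4, "y": -0.22, "z": -1.0, "ax": -0.02, "ay": 0.0, "az": 0.0, "grip": 1.0},
  {"x": -0.5, "y": -0.2, "z": -1.2, "ax": -0.02, "ay": 0.0, "az": 0.0, "grip": 1.0},
  {"x": -0.6, "y": -0.18, "z": -1.4, "ax": -0.02, "ay": 0.0, "az": 0.0, "grip": 1.0},
  {"x": -0.7, "y": -0.15, "z": -1.6, "ax": -0.02, "ay": 0.0, "az": 0.0, "grip": 1.0},
])

```text
time_s: 11.05
eef_pos: [0.5031, -0.1536, 0.059]
eef_rot: [-0.486, 0.558, 0.511, -0.437]
wrist_force: [-10.7, 3.1, -1.8]
opening: 0.001
```

>>> apply_moves([
  {"x": -0.1, "y": -0.15, "z": -0.6, "ax": -0.02, "ay": 0.0, "az": 0.0, "grip": 1.0},
  {"x": -0.17, "y": -0.14, "z": -0.8, "ax": -0.02, "ay": 0.0, "az": 0.0, "grip": 1.0},
  {"x": -0.23, "y": -0.13, "z": -1.0, "ax": -0.02, "ay": 0.0, "az": 0.0, "grip": 1.0},
  {"x": -0.3, "y": -0.11, "z": -1.2, "ax": -0.02, "ay": 0.0, "az": 0.0, "grip": 1.0},
  {"x": -0.36, "y": -0.1, "z": -1.4, "ax": -0.02, "ay": 0.0, "az": 0.0, "grip": 1.0},
  {"x": -0.42, "y": -0.08, "z": -1.6, "ax": -0.02, "ay": 0.0, "az": 0.0, "grip": 1.0},
  {"x": -0.48, "y": -0.06, "z": -1.8, "ax": -0.02, "ay": 0.0, "az": 0.0, "grip": 1.0},
  {"x": -0.53, "y": -0.05, "z": -2.0, "ax": -0.02, "ay": 0.0, "az": 0.0, "grip": 1.0},
  {"x": -0.58, "y": -0.03, "z": -2.2, "ax": -0.02, "ay": 0.0, "az": 0.0, "grip": 1.0},
  {"x": -0.62, "y": -0.01, "z": -2.4, "ax": -0.02, "ay": 0.0, "az": 0.0, "grip": 1.0},
])

```text
time_s: 12.3
eef_pos: [0.5208, -0.1602, 0.059]
eef_rot: [-0.485, 0.559, 0.514, -0.434]
wrist_force: [-11.8, -2.3, -4.9]
opening: 0.003
```

```bash
python3 - <<'E'
from h import *
crop("top","t5.png")
for k,(p,f) in fitpack([.585,-.055,-.05]).items(): print(k,p.round(4),round(f,3),rel(p).round(4))
E
```

```text
top [ 0.5861 -0.051  -0.0178] 0.106 [-0.0704 -0.0053  0.0838]
scene [ 0.5817 -0.0544 -0.0599] 0.15 [-0.0745 -0.0091  0.0417]
both [ 0.585  -0.0535 -0.0173] 0.263 [-0.0712 -0.0079  0.0843]
```

View pics/t5.png

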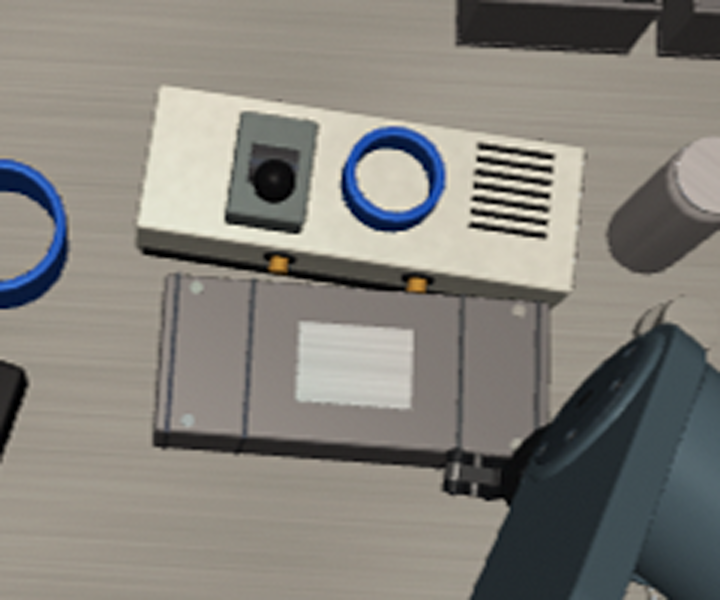

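>>> apply_moves([
  {"x": -0.1, "y": -0.1, "z": -0.6, "ax": -0.02, "ay": 0.0, "az": 0.0, "grip": 1.0},
  {"x": -0.15, "y": -0.1, "z": -0.8, "ax": -0.02, "ay": 0.0, "az": 0.0, "grip": 1.0},
  {"x": -0.2, "y": -0.1, "z": -1.0, "ax": -0.02, "ay": 0.0, "az": 0.0, "grip": 1.0},
  {"x": -0.22, "y": -0.1, "z": -1.15, "ax": -0.02, "ay": 0.0, "az": 0.0, "grip": 1.0},
])

```text
time_s: 13.05
eef_pos: [0.527, -0.1622, 0.0587]
eef_rot: [-0.483, 0.56, 0.517, -0.431]
wrist_force: [-14.0, -3.2, -2.5]
opening: 0.001
```

```bash
python3 - <<'E'
from h import *
# predicted pack after push
o,R=axes()
for nm,pos in(("back",[.48,-.155,.057]),("over",[.48,.05,.057])): print(nm,plan(pos,tool(-.1,.12)))
# predicted back-left point
x,y,a=.587,-.0515,.025
print(np.array([x+np.cos(a)*-.05-np.sin(a)*.105,y+np.sin(a)*-.05+np.cos(a)*.105]))
E
```

```text
back (array([ 0.27226047, -0.59666031,  4.71464214]), array([0.04319511, 0.00370257, 0.01615405]))
over (array([20.67921112, -0.59805888,  6.66563249]), array([0.04319511, 0.00370257, 0.01615405]))
[0.5343909  0.05221732]
```

>>> apply_moves([
  {"x": 0.2, "y": -0.4, "z": 2.5, "ax": 0.02, "ay": 0.0, "az": 0.0, "grip": 1.0},
  {"x": 1.5, "y": -0.6, "z": 4.7, "ax": 0.043, "ay": 0.0, "az": 0.016, "grip": 1.0},
  {"x": 7.0, "y": -0.6, "z": 5.2, "ax": 0.043, "ay": 0.0, "az": 0.016, "grip": 1.0},
  {"x": 13.0, "y": -0.6, "z": 5.6, "ax": 0.043, "ay": 0.0, "az": 0.016, "grip": 1.0},
  {"x": 18.0, "y": -0.6, "z": 5.5, "ax": 0.043, "ay": 0.0, "az": 0.016, "grip": 1.0},
  {"x": 20.7, "y": -0.6, "z": 5.2, "ax": 0.043, "ay": 0.0, "az": 0.016, "grip": 1.0},
  {"x": 20.7, "y": -0.6, "z": 4.7, "ax": 0.043, "ay": 0.0, "az": 0.016, "grip": 1.0},
  {"x": 20.7, "y": -0.6, "z": 4.4, "ax": 0.043, "ay": 0.0, "az": 0.016, "grip": 1.0},
])

```text
time_s: 14.05
eef_pos: [0.5028, 0.0475, 0.0609]
eef_rot: [-0.491, 0.554, 0.503, -0.446]
wrist_force: [-0.9, 0.5, 0.2]
opening: -0.0
```

```bash
python3 - <<'E'
from h import *
o,R=axes();print(o["eef_pos"],o["wrist_force"],R.as_matrix().round(3))
for k,(p,f) in fitpack([.587,-.052,.02]).items(): print(k,p.round(4),round(f,3),rel(p).round(4))
E
```

```text
[0.50278485 0.04750534 0.06086387] [-0.88915302  0.5081589   0.17794647] [[ 0.096  0.12  -0.988]
 [ 0.995 -0.012  0.095]
 [-0.001 -0.993 -0.121]]
top [ 0.5872 -0.0509  0.036 ] 0.304 [-0.0694 -0.005   0.1376]
scene [ 0.5816 -0.0558 -0.0842] 0.208 [-0.0744 -0.0105  0.0174]
both [ 0.5867 -0.0519  0.033 ] 0.523 [-0.0698 -0.0061  0.1346]
```

>>> apply_moves([
  {"x": 0.2, "y": 0.4, "z": -0.8, "ax": 0.0, "ay": 0.0, "az": 0.0, "grip": 1.0},
  {"x": 0.3, "y": 0.4, "z": -1.3, "ax": 0.0, "ay": 0.0, "az": 0.0, "grip": 1.0},
  {"x": 0.3, "y": 0.3, "z": -1.6, "ax": -0.01, "ay": 0.0, "az": 0.0, "grip": 1.0},
  {"x": 0.3, "y": 0.25, "z": -1.9, "ax": -0.01, "ay": 0.0, "az": 0.0, "grip": 1.0},
  {"x": 0.35, "y": 0.15, "z": -2.1, "ax": -0.01, "ay": 0.0, "az": 0.0, "grip": 1.0},
])

```text
time_s: 14.88
eef_pos: [0.5219, 0.0485, 0.0608]
eef_rot: [-0.49, 0.556, 0.504, -0.444]
wrist_force: [-5.9, -1.8, -2.8]
opening: 0.004
```

>>> apply_moves([
  {"x": 0.1, "y": -0.05, "z": -0.4, "ax": -0.01, "ay": 0.0, "az": 0.0, "grip": 1.0},
  {"x": 0.15, "y": -0.1, "z": -0.6, "ax": -0.02, "ay": 0.0, "az": 0.0, "grip": 1.0},
  {"x": 0.2, "y": -0.15, "z": -0.8, "ax": -0.02, "ay": 0.0, "az": 0.0, "grip": 1.0},
  {"x": 0.3, "y": -0.15, "z": -0.95, "ax": -0.02, "ay": 0.0, "az": 0.0, "grip": 1.0},
  {"x": 0.4, "y": -0.15, "z": -1.1, "ax": -0.02, "ay": 0.0, "az": 0.0, "grip": 1.0},
])

```text
time_s: 15.5
eef_pos: [0.528, 0.0514, 0.0607]
eef_rot: [-0.487, 0.558, 0.506, -0.443]
wrist_force: [-10.0, -4.6, -6.6]
opening: -0.0
```

>>> apply_moves([
  {"x": 0.2, "y": 0.05, "z": -0.6, "ax": -0.01, "ay": 0.0, "az": 0.0, "grip": 1.0},
  {"x": 0.28, "y": 0.05, "z": -0.8, "ax": -0.01, "ay": 0.0, "az": 0.0, "grip": 1.0},
  {"x": 0.36, "y": 0.05, "z": -1.0, "ax": -0.01, "ay": 0.0, "az": 0.0, "grip": 1.0},
  {"x": 0.44, "y": 0.07, "z": -1.2, "ax": -0.01, "ay": 0.0, "az": 0.0, "grip": 1.0},
  {"x": 0.52, "y": 0.1, "z": -1.4, "ax": -0.01, "ay": 0.0, "az": 0.0, "grip": 1.0},
  {"x": 0.6, "y": 0.12, "z": -1.6, "ax": -0.01, "ay": 0.0, "az": 0.0, "grip": 1.0},
  {"x": 0.67, "y": 0.14, "z": -1.8, "ax": -0.01, "ay": 0.0, "az": 0.0, "grip": 1.0},
  {"x": 0.74, "y": 0.16, "z": -2.0, "ax": -0.01, "ay": 0.0, "az": 0.0, "grip": 1.0},
])

```text
time_s: 16.5
eef_pos: [0.5427, 0.0576, 0.0588]
eef_rot: [-0.487, 0.557, 0.505, -0.444]
wrist_force: [-14.9, -0.1, 2.0]
opening: -0.003
```

```bash
python3 - <<'E'
from h import *
crop("top","t6.png")
for k,(p,f) in fitpack([.59,-.052,-.12]).items(): print(k,p.round(4),round(f,3),rel(p).round(4))
E
```

```text
top [ 0.5932 -0.0506 -0.0977] 0.655 [-0.0634 -0.0041  0.0039]
scene [ 0.5834 -0.053  -0.1089] 0.225 [-0.0729 -0.0075 -0.0073]
both [ 0.5924 -0.0538 -0.1082] 0.892 [-0.0639 -0.0074 -0.0066]
```

View pics/t6.png

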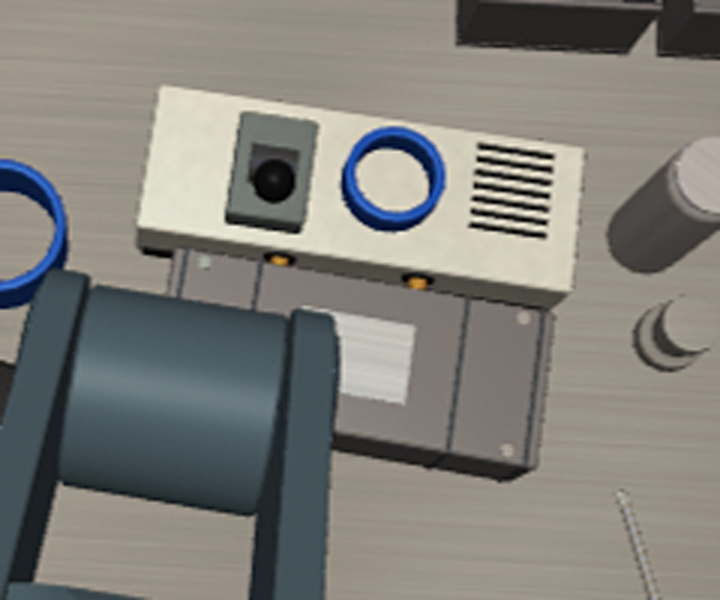

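>>> apply_moves([
  {"x": 0.15, "y": 0.0, "z": -0.75, "ax": -0.01, "ay": 0.0, "az": 0.0, "grip": 1.0},
  {"x": 0.2, "y": 0.0, "z": -0.95, "ax": -0.01, "ay": 0.0, "az": 0.0, "grip": 1.0},
  {"x": 0.25, "y": 0.02, "z": -1.15, "ax": -0.01, "ay": 0.0, "az": 0.0, "grip": 1.0},
  {"x": 0.3, "y": 0.05, "z": -1.35, "ax": -0.01, "ay": 0.0, "az": 0.0, "grip": 1.0},
  {"x": 0.33, "y": 0.05, "z": -1.45, "ax": -0.01, "ay": 0.0, "az": 0.0, "grip": 1.0},
])

```text
time_s: 17.38
eef_pos: [0.5517, 0.0604, 0.0577]
eef_rot: [-0.488, 0.556, 0.504, -0.445]
wrist_force: [-18.7, -0.3, 6.9]
opening: 0.002
```

```bash
python3 - <<'E'
from h import *
o,R=axes()
for nm,pos in(("back",[.51,.055,.057]),("over",[.49,-.15,.057])): print(nm,plan(pos,tool(-.1,.12)))
x,y,a=.595,-.0515,-.165
print(np.array([x+np.cos(a)*-.05+np.sin(a)*.105,y+np.sin(a)*-.05-np.cos(a)*.105]))
E
```

```text
back (array([-0.93367181, -0.45784012,  4.07872002]), array([ 0.00867121,  0.0044701 , -0.00180929]))
over (array([-21.53092279,  -0.41371349,   4.11484348]), array([ 0.00867121,  0.0044701 , -0.00180929]))
[ 0.52843259 -0.14686131]
```

>>> apply_moves([
  {"x": -0.2, "y": -0.2, "z": 2.5, "ax": 0.0, "ay": 0.0, "az": 0.0, "grip": 1.0},
  {"x": -2.0, "y": -0.4, "z": 4.5, "ax": 0.009, "ay": 0.0, "az": 0.0, "grip": 1.0},
  {"x": -8.0, "y": -0.4, "z": 5.0, "ax": 0.009, "ay": 0.0, "az": 0.0, "grip": 1.0},
  {"x": -14.0, "y": -0.4, "z": 5.0, "ax": 0.009, "ay": 0.0, "az": 0.0, "grip": 1.0},
  {"x": -19.0, "y": -0.4, "z": 4.7, "ax": 0.009, "ay": 0.0, "az": 0.0, "grip": 1.0},
  {"x": -21.5, "y": -0.4, "z": 4.2, "ax": 0.009, "ay": 0.0, "az": 0.0, "grip": 1.0},
  {"x": -21.5, "y": -0.4, "z": 4.0, "ax": 0.009, "ay": 0.0, "az": 0.0, "grip": 1.0},
  {"x": -21.5, "y": -0.4, "z": 3.6, "ax": 0.009, "ay": 0.0, "az": 0.0, "grip": 1.0},
])

```text
time_s: 18.38
eef_pos: [0.4951, -0.1494, 0.0574]
eef_rot: [-0.491, 0.554, 0.503, -0.447]
wrist_force: [0.0, -0.1, -0.7]
opening: -0.001
```

```bash
python3 - <<'E'
from h import *
o,R=axes();print(o["eef_pos"],o["wrist_force"])
crop("top","t7.png")
for k,(p,f) in fitpack([.594,-.052,-.16]).items(): print(k,p.round(4),round(f,3),rel(p).round(4))
E
```

```text
[ 0.49505191 -0.14942524  0.05740537] [ 0.0157426  -0.07448359 -0.74331963]
top [ 0.5953 -0.0508 -0.1662] 0.079 [-0.0613 -0.0042 -0.0646]
scene [ 0.5861 -0.0542 -0.1109] 0.212 [-0.0701 -0.0084 -0.0093]
both [ 0.5946 -0.0524 -0.1819] 0.301 [-0.0619 -0.0058 -0.0803]
```

View pics/t7.png

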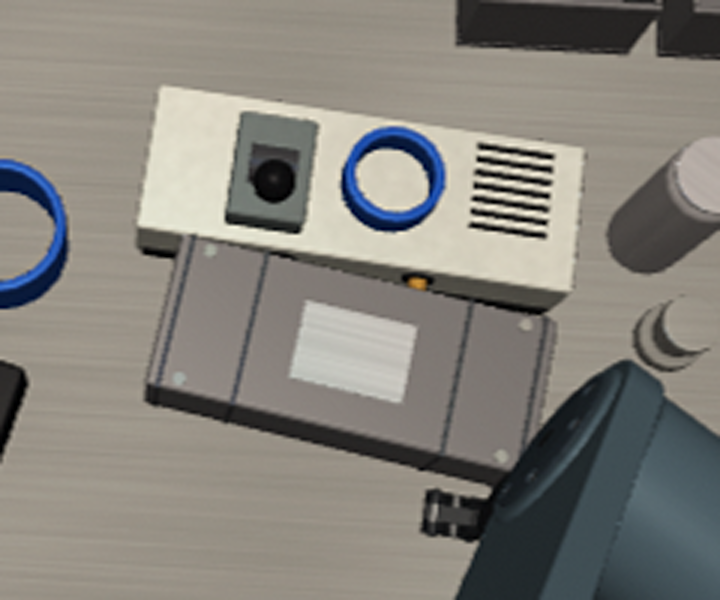

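>>> apply_moves([
  {"x": 0.0, "y": 0.1, "z": -1.0, "ax": 0.0, "ay": 0.0, "az": 0.0, "grip": 1.0},
  {"x": 0.0, "y": 0.15, "z": -1.5, "ax": 0.0, "ay": 0.0, "az": 0.0, "grip": 1.0},
  {"x": 0.0, "y": 0.1, "z": -1.8, "ax": 0.0, "ay": 0.0, "az": 0.0, "grip": 1.0},
  {"x": 0.0, "y": 0.05, "z": -2.1, "ax": -0.01, "ay": 0.0, "az": 0.0, "grip": 1.0},
  {"x": 0.0, "y": 0.0, "z": -2.35, "ax": -0.01, "ay": 0.0, "az": 0.0, "grip": 1.0},
])

```text
time_s: 19.25
eef_pos: [0.5132, -0.1505, 0.0579]
eef_rot: [-0.491, 0.553, 0.503, -0.448]
wrist_force: [-20.5, -6.3, 5.1]
opening: 0.001
```

>>> apply_moves([
  {"x": -0.15, "y": -0.2, "z": -0.6, "ax": -0.01, "ay": 0.0, "az": 0.0, "grip": 1.0},
  {"x": -0.2, "y": -0.2, "z": -0.7, "ax": -0.01, "ay": 0.0, "az": 0.0, "grip": 1.0},
  {"x": -0.25, "y": -0.2, "z": -0.8, "ax": -0.01, "ay": 0.0, "az": 0.0, "grip": 1.0},
])

```text
time_s: 19.62
eef_pos: [0.5153, -0.1519, 0.058]
eef_rot: [-0.492, 0.551, 0.504, -0.448]
wrist_force: [-15.4, 0.2, 2.3]
opening: -0.0
```

>>> apply_moves([
  {"x": -0.15, "y": -0.15, "z": -0.7, "ax": -0.01, "ay": 0.0, "az": 0.0, "grip": 1.0},
  {"x": -0.25, "y": -0.15, "z": -0.85, "ax": -0.01, "ay": 0.0, "az": 0.0, "grip": 1.0},
  {"x": -0.3, "y": -0.13, "z": -1.0, "ax": -0.01, "ay": 0.0, "az": 0.0, "grip": 1.0},
  {"x": -0.35, "y": -0.1, "z": -1.15, "ax": -0.01, "ay": 0.0, "az": 0.0, "grip": 1.0},
  {"x": -0.4, "y": -0.08, "z": -1.3, "ax": -0.01, "ay": 0.0, "az": 0.0, "grip": 1.0},
])

```text
time_s: 20.25
eef_pos: [0.5227, -0.1554, 0.0579]
eef_rot: [-0.493, 0.549, 0.504, -0.448]
wrist_force: [-17.9, -0.5, 6.8]
opening: -0.003
```

>>> apply_moves([
  {"x": -0.15, "y": -0.25, "z": -0.7, "ax": -0.02, "ay": 0.0, "az": 0.0, "grip": 1.0},
  {"x": -0.2, "y": -0.25, "z": -0.85, "ax": -0.02, "ay": 0.0, "az": 0.0, "grip": 1.0},
  {"x": -0.25, "y": -0.23, "z": -1.0, "ax": -0.02, "ay": 0.0, "az": 0.0, "grip": 1.0},
  {"x": -0.27, "y": -0.2, "z": -1.1, "ax": -0.02, "ay": 0.0, "az": 0.0, "grip": 1.0},
])

```text
time_s: 20.75
eef_pos: [0.5276, -0.1575, 0.058]
eef_rot: [-0.492, 0.55, 0.507, -0.445]
wrist_force: [-18.0, -1.5, 1.5]
opening: -0.002
```

```bash
python3 - <<'E'
from h import *
crop("top","t8.png")
for k,(p,f) in fitpack([.597,-.052,-.08],cams=("top",)).items(): print(k,p.round(4),round(f,3),rel(p).round(4))
E
```

```text
top [ 0.5999 -0.0508 -0.0518] 0.116 [-0.0567 -0.0037  0.0498]
both [ 0.5999 -0.0508 -0.0518] 0.116 [-0.0567 -0.0037  0.0498]
```

View pics/t8.png

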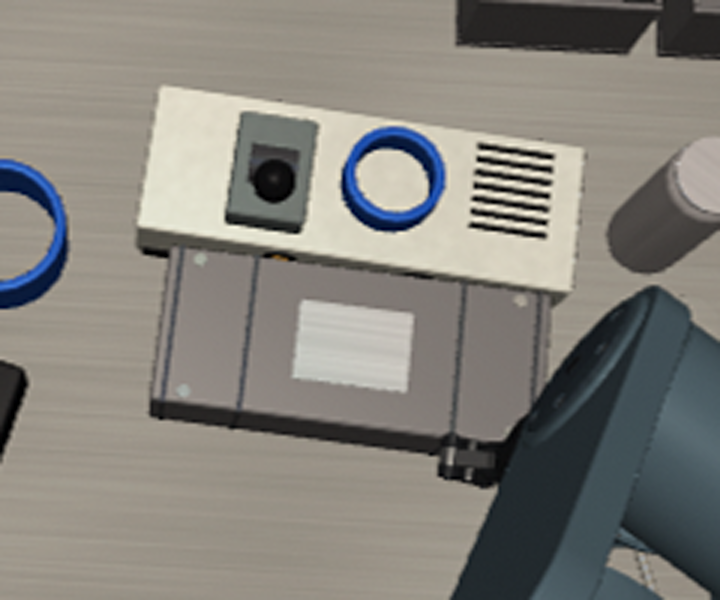

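```bash
python3 - <<'E'
from h import *
for nm,pos in(("over",[.525,.055,.058]),): print(nm,plan(pos,tool(-.1,.12)))
E
```

```text
over (array([21.14245856, -0.06306676,  2.18798975]), array([0.00019979, 0.00907349, 0.01036486]))
```

>>> apply_moves([
  {"x": 0.2, "y": -0.1, "z": 2.5, "ax": 0.0, "ay": 0.0, "az": 0.0, "grip": 1.0},
  {"x": 3.0, "y": -0.1, "z": 3.0, "ax": 0.0, "ay": 0.009, "az": 0.01, "grip": 1.0},
  {"x": 9.0, "y": -0.1, "z": 3.0, "ax": 0.0, "ay": 0.009, "az": 0.01, "grip": 1.0},
  {"x": 15.0, "y": -0.1, "z": 3.0, "ax": 0.0, "ay": 0.009, "az": 0.01, "grip": 1.0},
  {"x": 19.5, "y": -0.1, "z": 2.8, "ax": 0.0, "ay": 0.009, "az": 0.01, "grip": 1.0},
  {"x": 21.1, "y": -0.06, "z": 2.4, "ax": 0.0, "ay": 0.009, "az": 0.01, "grip": 1.0},
  {"x": 21.1, "y": -0.06, "z": 2.0, "ax": 0.0, "ay": 0.009, "az": 0.01, "grip": 1.0},
  {"x": 21.1, "y": -0.06, "z": 1.6, "ax": 0.0, "ay": 0.009, "az": 0.01, "grip": 1.0},
])

```text
time_s: 21.9
eef_pos: [0.5311, 0.0534, 0.0587]
eef_rot: [-0.492, 0.555, 0.502, -0.445]
wrist_force: [1.1, -0.3, 0.6]
opening: -0.002
```

>>> apply_moves([
  {"x": 0.1, "y": 0.05, "z": -0.5, "ax": 0.0, "ay": 0.0, "az": 0.0, "grip": 1.0},
  {"x": 0.1, "y": 0.05, "z": -0.8, "ax": 0.0, "ay": 0.0, "az": 0.0, "grip": 1.0},
  {"x": 0.1, "y": 0.0, "z": -1.1, "ax": -0.01, "ay": 0.0, "az": 0.0, "grip": 1.0},
  {"x": 0.15, "y": -0.05, "z": -1.4, "ax": -0.01, "ay": 0.0, "az": 0.0, "grip": 1.0},
])

```text
time_s: 22.4
eef_pos: [0.5434, 0.0531, 0.0602]
eef_rot: [-0.49, 0.557, 0.503, -0.444]
wrist_force: [-9.5, -4.3, 2.9]
opening: 0.001
```

>>> apply_moves([
  {"x": 0.1, "y": -0.05, "z": -0.5, "ax": -0.01, "ay": 0.0, "az": 0.0, "grip": 1.0},
  {"x": 0.15, "y": -0.08, "z": -0.65, "ax": -0.01, "ay": 0.0, "az": 0.0, "grip": 1.0},
  {"x": 0.2, "y": -0.08, "z": -0.8, "ax": -0.01, "ay": 0.0, "az": 0.0, "grip": 1.0},
  {"x": 0.25, "y": -0.08, "z": -0.95, "ax": -0.01, "ay": 0.0, "az": 0.0, "grip": 1.0},
  {"x": 0.3, "y": -0.08, "z": -1.1, "ax": -0.01, "ay": 0.0, "az": 0.0, "grip": 1.0},
])

```text
time_s: 23.02
eef_pos: [0.5485, 0.0551, 0.0597]
eef_rot: [-0.491, 0.556, 0.502, -0.445]
wrist_force: [-16.9, -3.9, 6.2]
opening: -0.002
```

>>> apply_moves([
  {"x": 0.15, "y": -0.2, "z": -0.65, "ax": -0.01, "ay": 0.0, "az": 0.0, "grip": 1.0},
  {"x": 0.2, "y": -0.2, "z": -0.8, "ax": -0.01, "ay": 0.0, "az": 0.0, "grip": 1.0},
  {"x": 0.25, "y": -0.2, "z": -0.95, "ax": -0.01, "ay": 0.0, "az": 0.0, "grip": 1.0},
  {"x": 0.28, "y": -0.2, "z": -1.05, "ax": -0.01, "ay": 0.0, "az": 0.0, "grip": 1.0},
])

```text
time_s: 23.52
eef_pos: [0.5528, 0.0568, 0.0599]
eef_rot: [-0.491, 0.555, 0.501, -0.446]
wrist_force: [-14.6, -3.9, 2.0]
opening: 0.001
```

```bash
python3 - <<'E'
from h import *
crop("scene","s9.png");crop("top","t9.png")
for k,(p,f) in fitpack([.6,-.052,-.12],cams=("top",)).items(): print(k,p.round(4),round(f,3),rel(p).round(4))
for nm,pos in(("over",[.52,-.155,.058]),): print(nm,plan(pos,tool(-.1,.12)))
E
```

```text
top [ 0.5997 -0.0509 -0.126 ] 0.816 [-0.0569 -0.0038 -0.0244]
both [ 0.5997 -0.0509 -0.126 ] 0.816 [-0.0569 -0.0038 -0.0244]
over (array([-21.40167381,   0.11710698,   1.19980613]), array([-0.00074078,  0.00115943, -0.00315507]))
```

View pics/t9.png

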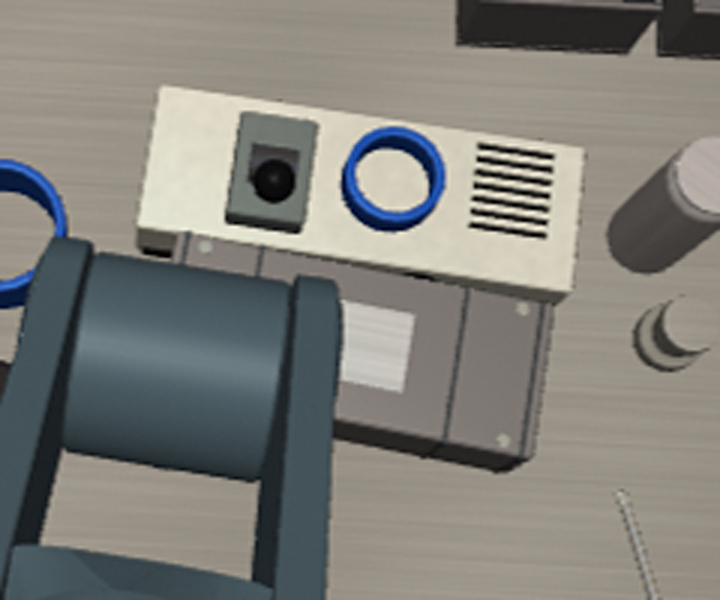

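View pics/s9.png

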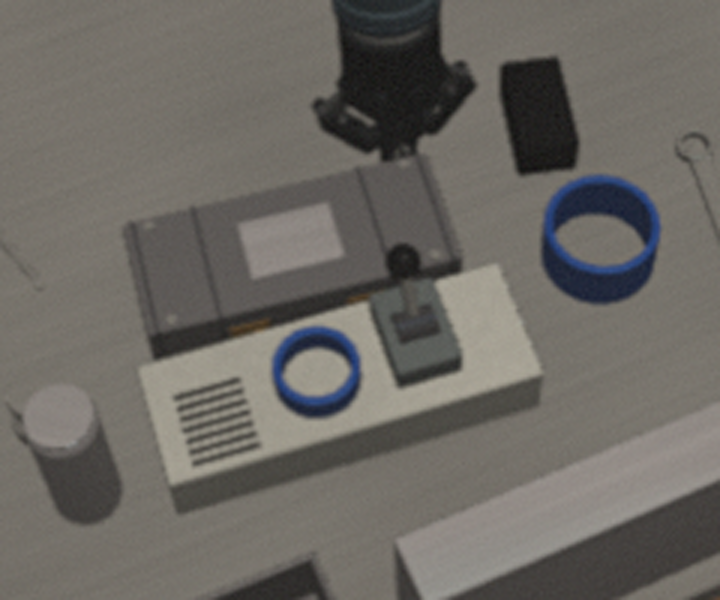

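>>> apply_moves([
  {"x": -0.2, "y": 0.0, "z": 2.0, "ax": 0.0, "ay": 0.0, "az": 0.0, "grip": 1.0},
  {"x": -3.0, "y": 0.1, "z": 2.5, "ax": 0.0, "ay": 0.0, "az": 0.0, "grip": 1.0},
  {"x": -9.0, "y": 0.1, "z": 2.5, "ax": 0.0, "ay": 0.0, "az": 0.0, "grip": 1.0},
  {"x": -15.0, "y": 0.1, "z": 2.5, "ax": 0.0, "ay": 0.0, "az": 0.0, "grip": 1.0},
  {"x": -19.5, "y": 0.1, "z": 2.4, "ax": 0.0, "ay": 0.0, "az": 0.0, "grip": 1.0},
  {"x": -21.0, "y": 0.1, "z": 2.1, "ax": 0.0, "ay": 0.0, "az": 0.0, "grip": 1.0},
  {"x": -21.0, "y": 0.1, "z": 1.9, "ax": 0.0, "ay": 0.0, "az": 0.0, "grip": 1.0},
  {"x": -21.0, "y": 0.1, "z": 1.7, "ax": 0.0, "ay": 0.0, "az": 0.0, "grip": 1.0},
])

```text
time_s: 24.72
eef_pos: [0.5155, -0.149, 0.0573]
eef_rot: [-0.491, 0.555, 0.502, -0.447]
wrist_force: [0.1, 0.2, -0.1]
opening: -0.002
```

```bash
python3 - <<'E'
from h import *
crop("top","t10.png")
for k,(p,f) in fitpack([.602,-.052,-.12],cams=("top",)).items(): print(k,p.round(4),round(f,3),rel(p).round(4))
E
```

```text
top [ 0.6008 -0.0507 -0.1195] 0.122 [-0.0558 -0.0035 -0.0179]
both [ 0.6008 -0.0507 -0.1195] 0.122 [-0.0558 -0.0035 -0.0179]
```

View pics/t10.png

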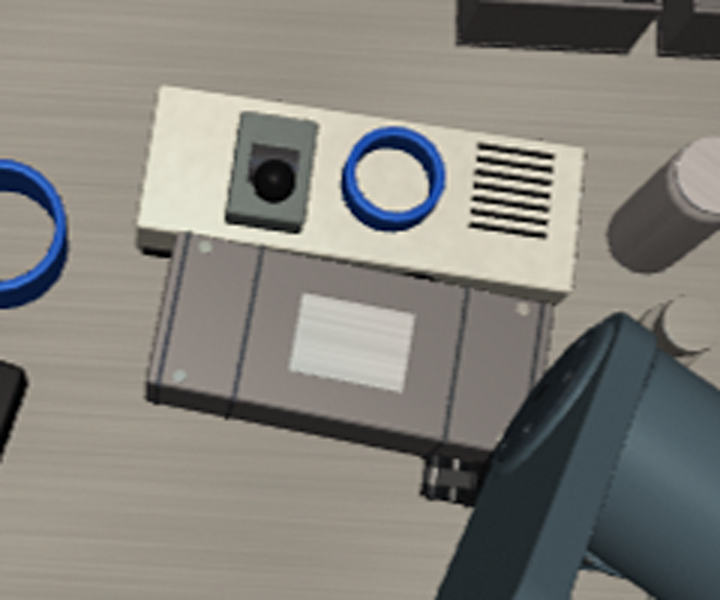

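>>> apply_moves([
  {"x": 0.0, "y": 0.05, "z": -0.6, "ax": 0.0, "ay": 0.0, "az": 0.0, "grip": 1.0},
  {"x": 0.0, "y": 0.05, "z": -0.9, "ax": 0.0, "ay": 0.0, "az": 0.0, "grip": 1.0},
  {"x": 0.0, "y": 0.0, "z": -1.15, "ax": 0.0, "ay": 0.0, "az": 0.0, "grip": 1.0},
  {"x": -0.05, "y": -0.1, "z": -1.4, "ax": -0.01, "ay": 0.0, "az": 0.0, "grip": 1.0},
])

```text
time_s: 25.38
eef_pos: [0.5243, -0.149, 0.0576]
eef_rot: [-0.492, 0.553, 0.502, -0.447]
wrist_force: [-17.4, -2.8, 0.1]
opening: 0.005
```

>>> apply_moves([
  {"x": -0.1, "y": -0.15, "z": -0.6, "ax": -0.01, "ay": 0.0, "az": 0.0, "grip": 1.0},
  {"x": -0.15, "y": -0.15, "z": -0.75, "ax": -0.01, "ay": 0.0, "az": 0.0, "grip": 1.0},
  {"x": -0.2, "y": -0.15, "z": -0.9, "ax": -0.01, "ay": 0.0, "az": 0.0, "grip": 1.0},
])

```text
time_s: 25.75
eef_pos: [0.5273, -0.1504, 0.0575]
eef_rot: [-0.493, 0.551, 0.503, -0.448]
wrist_force: [-18.3, -2.2, 5.3]
opening: 0.003
```

>>> apply_moves([
  {"x": -0.1, "y": -0.2, "z": -0.65, "ax": -0.01, "ay": 0.0, "az": 0.0, "grip": 1.0},
  {"x": -0.15, "y": -0.2, "z": -0.8, "ax": -0.01, "ay": 0.0, "az": 0.0, "grip": 1.0},
  {"x": -0.18, "y": -0.2, "z": -0.9, "ax": -0.01, "ay": 0.0, "az": 0.0, "grip": 1.0},
])

```text
time_s: 26.12
eef_pos: [0.5302, -0.1517, 0.0576]
eef_rot: [-0.494, 0.549, 0.503, -0.448]
wrist_force: [-18.7, -3.6, 2.7]
opening: -0.002
```

```bash
python3 - <<'E'
from h import *
crop("top","t11.png")
for k,(p,f) in fitpack([.602,-.052,-.1],cams=("top",)).items(): print(k,p.round(4),round(f,3),rel(p).round(4))
E
```

```text
top [ 0.6033 -0.0498 -0.0639] 0.147 [-0.0534 -0.0023  0.0377]
both [ 0.6033 -0.0498 -0.0639] 0.147 [-0.0534 -0.0023  0.0377]
```

View pics/t11.png

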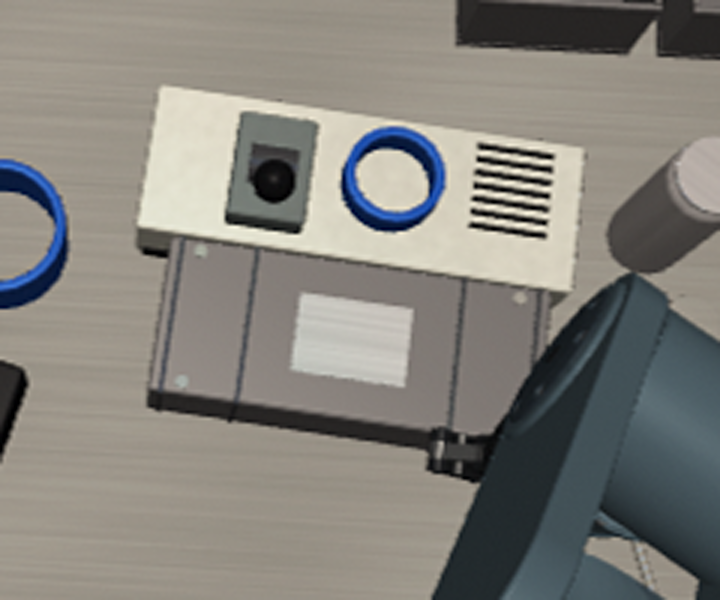

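```bash
python3 - <<'E'
from h import *
x,y,a=.6035,-.05,-.068
print(np.array([x+np.cos(a)*-.05-np.sin(a)*.105,y+np.sin(a)*-.05+np.cos(a)*.105]))
print(plan([.53,.057,.058],tool(-.1,.12)))
E
```

```text
[0.56075005 0.05815471]
(array([20.7744972 , -0.1645781 ,  1.94327331]), array([-0.0098491 ,  0.00740765,  0.00528807]))
```

Contact is expected at TCP x ≈ 0.546.

>>> apply_moves([
  {"x": 0.2, "y": -0.1, "z": 2.0, "ax": 0.0, "ay": 0.0, "az": 0.0, "grip": 1.0},
  {"x": 3.0, "y": -0.15, "z": 2.5, "ax": -0.01, "ay": 0.007, "az": 0.005, "grip": 1.0},
  {"x": 9.0, "y": -0.15, "z": 2.5, "ax": -0.01, "ay": 0.007, "az": 0.005, "grip": 1.0},
  {"x": 15.0, "y": -0.15, "z": 2.5, "ax": -0.01, "ay": 0.007, "az": 0.005, "grip": 1.0},
  {"x": 19.5, "y": -0.15, "z": 2.4, "ax": -0.01, "ay": 0.007, "az": 0.005, "grip": 1.0},
  {"x": 20.8, "y": -0.15, "z": 2.0, "ax": -0.01, "ay": 0.007, "az": 0.005, "grip": 1.0},
  {"x": 20.8, "y": -0.15, "z": 1.5, "ax": -0.01, "ay": 0.007, "az": 0.005, "grip": 1.0},
  {"x": 20.8, "y": -0.15, "z": 1.2, "ax": -0.01, "ay": 0.007, "az": 0.005, "grip": 1.0},
])

```text
time_s: 27.28
eef_pos: [0.5382, 0.0553, 0.0588]
eef_rot: [-0.492, 0.555, 0.502, -0.445]
wrist_force: [-0.2, -0.5, -0.1]
opening: -0.003
```

>>> apply_moves([
  {"x": 0.05, "y": 0.0, "z": -0.4, "ax": 0.0, "ay": 0.0, "az": 0.0, "grip": 1.0},
  {"x": 0.1, "y": 0.0, "z": -0.7, "ax": 0.0, "ay": 0.0, "az": 0.0, "grip": 1.0},
  {"x": 0.1, "y": 0.0, "z": -0.95, "ax": 0.0, "ay": 0.0, "az": 0.0, "grip": 1.0},
  {"x": 0.1, "y": -0.05, "z": -1.2, "ax": 0.0, "ay": 0.0, "az": 0.0, "grip": 1.0},
])

```text
time_s: 27.78
eef_pos: [0.5493, 0.055, 0.0603]
eef_rot: [-0.493, 0.555, 0.501, -0.445]
wrist_force: [-5.3, -0.9, -0.6]
opening: -0.002
```

>>> apply_moves([
  {"x": 0.05, "y": -0.1, "z": -0.45, "ax": -0.01, "ay": 0.0, "az": 0.0, "grip": 1.0},
  {"x": 0.1, "y": -0.15, "z": -0.6, "ax": -0.01, "ay": 0.0, "az": 0.0, "grip": 1.0},
  {"x": 0.15, "y": -0.15, "z": -0.75, "ax": -0.01, "ay": 0.0, "az": 0.0, "grip": 1.0},
  {"x": 0.2, "y": -0.15, "z": -0.9, "ax": -0.01, "ay": 0.0, "az": 0.0, "grip": 1.0},
])

```text
time_s: 28.28
eef_pos: [0.5522, 0.056, 0.0602]
eef_rot: [-0.493, 0.554, 0.5, -0.447]
wrist_force: [-17.0, -4.0, 6.1]
opening: 0.0
```

>>> apply_moves([
  {"x": 0.15, "y": -0.2, "z": -0.65, "ax": -0.01, "ay": 0.0, "az": 0.0, "grip": 1.0},
  {"x": 0.2, "y": -0.2, "z": -0.8, "ax": -0.01, "ay": 0.0, "az": 0.0, "grip": 1.0},
  {"x": 0.2, "y": -0.2, "z": -0.9, "ax": -0.01, "ay": 0.0, "az": 0.0, "grip": 1.0},
])

```text
time_s: 28.65
eef_pos: [0.5551, 0.0571, 0.0603]
eef_rot: [-0.494, 0.553, 0.499, -0.448]
wrist_force: [-17.8, -3.9, 4.4]
opening: -0.003
```

```bash
python3 - <<'E'
from h import *
crop("scene","s12.png");crop("top","t12.png")
o,R=axes();print(plan([.53,.0,.058],tool(-.1,.12)))
E
```

```text
(array([-5.93881633,  0.03070416,  1.95002594]), array([-0.00882694,  0.00090454, -0.0030939 ]))
```

View pics/s12.png

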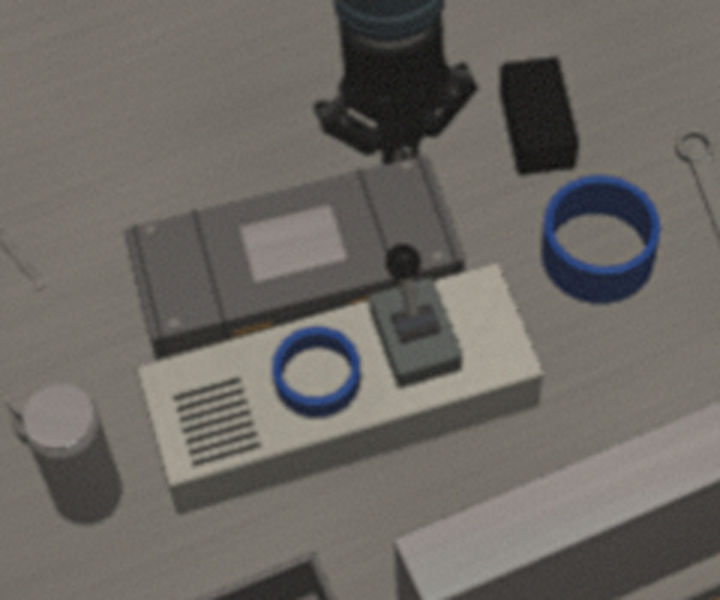

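View pics/t12.png

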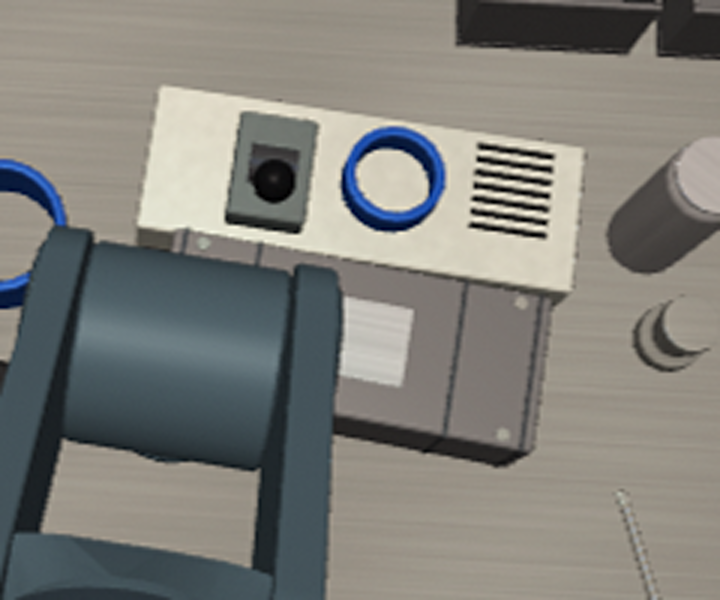

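>>> apply_moves([
  {"x": -0.2, "y": 0.0, "z": 2.0, "ax": 0.0, "ay": 0.0, "az": 0.0, "grip": 1.0},
  {"x": -3.0, "y": 0.1, "z": 2.5, "ax": -0.009, "ay": 0.0, "az": 0.0, "grip": 1.0},
  {"x": -9.0, "y": 0.1, "z": 2.5, "ax": -0.009, "ay": 0.0, "az": 0.0, "grip": 1.0},
  {"x": -15.0, "y": 0.1, "z": 2.5, "ax": -0.009, "ay": 0.0, "az": 0.0, "grip": 1.0},
  {"x": -19.5, "y": 0.1, "z": 2.4, "ax": -0.009, "ay": 0.0, "az": 0.0, "grip": 1.0},
  {"x": -21.0, "y": 0.1, "z": 2.0, "ax": -0.009, "ay": 0.0, "az": 0.0, "grip": 1.0},
  {"x": -21.0, "y": 0.1, "z": 1.5, "ax": -0.009, "ay": 0.0, "az": 0.0, "grip": 1.0},
  {"x": -21.0, "y": 0.1, "z": 1.2, "ax": -0.009, "ay": 0.0, "az": 0.0, "grip": 1.0},
])

```text
time_s: 29.75
eef_pos: [0.5229, -0.1492, 0.0585]
eef_rot: [-0.491, 0.555, 0.502, -0.446]
wrist_force: [0.2, -0.0, -0.5]
opening: -0.001
```

```bash
python3 - <<'E'
from h import *
crop("top","t13.png")
for k,(p,f) in fitpack([.604,-.052,-.11],cams=("top",)).items(): print(k,p.round(4),round(f,3),rel(p).round(4))
E
```

```text
top [ 0.6045 -0.0478 -0.1194] 0.126 [-0.0525 -0.0002 -0.0178]
both [ 0.6045 -0.0478 -0.1194] 0.126 [-0.0525 -0.0002 -0.0178]
```

View pics/t13.png

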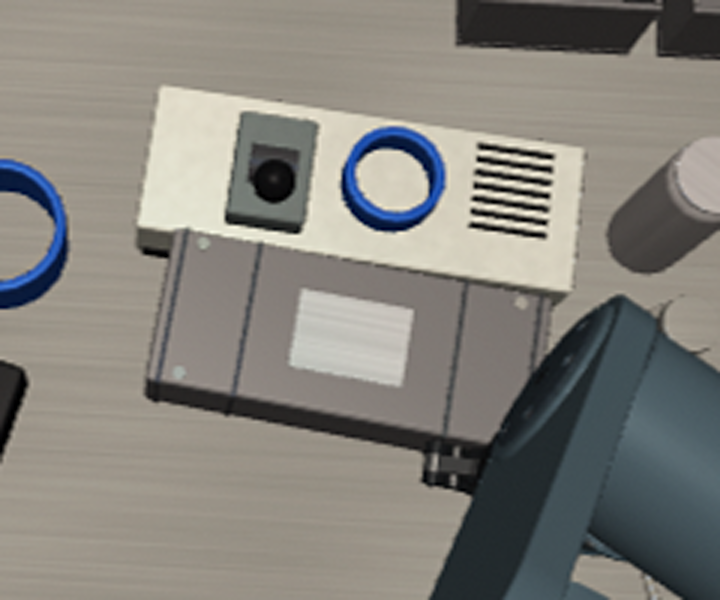

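>>> apply_moves([
  {"x": 0.0, "y": 0.0, "z": -0.3, "ax": 0.0, "ay": 0.0, "az": 0.0, "grip": 1.0},
  {"x": 0.0, "y": 0.0, "z": -0.5, "ax": 0.0, "ay": 0.0, "az": 0.0, "grip": 1.0},
  {"x": 0.0, "y": -0.05, "z": -0.7, "ax": 0.0, "ay": 0.0, "az": 0.0, "grip": 1.0},
  {"x": -0.05, "y": -0.1, "z": -0.9, "ax": -0.01, "ay": 0.0, "az": 0.0, "grip": 1.0},
])

```text
time_s: 30.4
eef_pos: [0.5272, -0.1486, 0.0586]
eef_rot: [-0.491, 0.554, 0.503, -0.446]
wrist_force: [-19.1, 2.5, 8.1]
opening: -0.0
```

>>> apply_moves([
  {"x": -0.1, "y": -0.15, "z": -0.55, "ax": -0.01, "ay": 0.0, "az": 0.0, "grip": 1.0},
  {"x": -0.1, "y": -0.15, "z": -0.65, "ax": -0.01, "ay": 0.0, "az": 0.0, "grip": 1.0},
  {"x": -0.15, "y": -0.15, "z": -0.75, "ax": -0.01, "ay": 0.0, "az": 0.0, "grip": 1.0},
])

```text
time_s: 30.78
eef_pos: [0.5288, -0.1492, 0.0587]
eef_rot: [-0.492, 0.552, 0.503, -0.447]
wrist_force: [-21.3, -0.3, 8.3]
opening: -0.002
```

>>> apply_moves([
  {"x": -0.1, "y": -0.3, "z": -0.6, "ax": -0.02, "ay": 0.0, "az": 0.0, "grip": 1.0},
  {"x": -0.15, "y": -0.3, "z": -0.75, "ax": -0.02, "ay": 0.0, "az": 0.0, "grip": 1.0},
  {"x": -0.18, "y": -0.3, "z": -0.85, "ax": -0.02, "ay": 0.0, "az": 0.0, "grip": 1.0},
])

```text
time_s: 31.15
eef_pos: [0.5308, -0.15, 0.059]
eef_rot: [-0.491, 0.552, 0.506, -0.444]
wrist_force: [-16.1, -2.7, -2.7]
opening: 0.002
```

>>> apply_moves([
  {"x": -0.1, "y": -0.15, "z": -0.65, "ax": -0.01, "ay": 0.0, "az": 0.0, "grip": 1.0},
  {"x": -0.12, "y": -0.15, "z": -0.75, "ax": -0.01, "ay": 0.0, "az": 0.0, "grip": 1.0},
  {"x": -0.14, "y": -0.15, "z": -0.8, "ax": -0.01, "ay": 0.0, "az": 0.0, "grip": 1.0},
])

```text
time_s: 31.52
eef_pos: [0.5326, -0.1508, 0.0589]
eef_rot: [-0.492, 0.551, 0.506, -0.445]
wrist_force: [-19.5, -2.4, 7.2]
opening: -0.004
```

```bash
python3 - <<'E'
from h import *
crop("top","t14.png")
for k,(p,f) in fitpack([.604,-.052,-.09],cams=("top",)).items(): print(k,p.round(4),round(f,3),rel(p).round(4))
E
```

```text
top [ 0.6061 -0.0492 -0.0708] 0.136 [-0.0507 -0.0015  0.0308]
both [ 0.6061 -0.0492 -0.0708] 0.136 [-0.0507 -0.0015  0.0308]
```

View pics/t14.png

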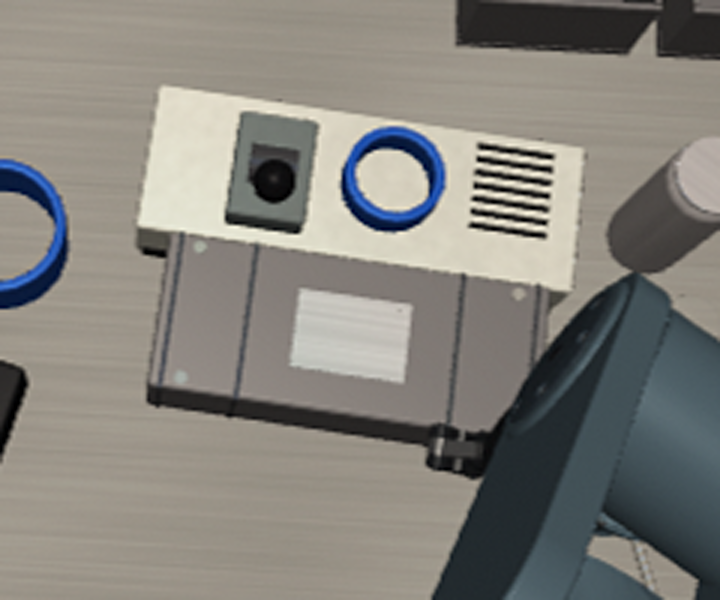

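```bash
python3 - <<'E'
from h import *
print(plan([.545,.057,.058],tool(-.1,.12)))
E
```

```text
(array([20.80848165,  0.17578567,  0.69979171]), array([-0.00078589,  0.00705745,  0.009322  ]))
```

>>> apply_moves([
  {"x": 0.2, "y": 0.0, "z": 2.0, "ax": 0.0, "ay": 0.0, "az": 0.0, "grip": 1.0},
  {"x": 3.0, "y": 0.1, "z": 2.5, "ax": 0.0, "ay": 0.007, "az": 0.009, "grip": 1.0},
  {"x": 9.0, "y": 0.1, "z": 2.5, "ax": 0.0, "ay": 0.007, "az": 0.009, "grip": 1.0},
  {"x": 15.0, "y": 0.1, "z": 2.5, "ax": 0.0, "ay": 0.007, "az": 0.009, "grip": 1.0},
  {"x": 19.5, "y": 0.1, "z": 2.3, "ax": 0.0, "ay": 0.007, "az": 0.009, "grip": 1.0},
  {"x": 20.8, "y": 0.1, "z": 1.8, "ax": 0.0, "ay": 0.007, "az": 0.009, "grip": 1.0},
  {"x": 20.8, "y": 0.15, "z": 1.2, "ax": 0.0, "ay": 0.007, "az": 0.009, "grip": 1.0},
  {"x": 20.8, "y": 0.15, "z": 0.9, "ax": 0.0, "ay": 0.007, "az": 0.009, "grip": 1.0},
])

```text
time_s: 32.67
eef_pos: [0.5438, 0.0558, 0.0581]
eef_rot: [-0.492, 0.555, 0.502, -0.445]
wrist_force: [-0.3, 0.1, -0.1]
opening: 0.002
```

>>> apply_moves([
  {"x": 0.05, "y": 0.0, "z": -0.4, "ax": 0.0, "ay": 0.0, "az": 0.0, "grip": 1.0},
  {"x": 0.1, "y": 0.0, "z": -0.7, "ax": 0.0, "ay": 0.0, "az": 0.0, "grip": 1.0},
  {"x": 0.1, "y": -0.05, "z": -0.95, "ax": 0.0, "ay": 0.0, "az": 0.0, "grip": 1.0},
  {"x": 0.1, "y": -0.1, "z": -1.15, "ax": -0.01, "ay": 0.0, "az": 0.0, "grip": 1.0},
])

```text
time_s: 33.17
eef_pos: [0.552, 0.0552, 0.059]
eef_rot: [-0.491, 0.556, 0.502, -0.445]
wrist_force: [-12.1, -2.9, 2.2]
opening: -0.005
```

>>> apply_moves([
  {"x": 0.1, "y": -0.15, "z": -0.55, "ax": -0.01, "ay": 0.0, "az": 0.0, "grip": 1.0},
  {"x": 0.15, "y": -0.18, "z": -0.7, "ax": -0.01, "ay": 0.0, "az": 0.0, "grip": 1.0},
  {"x": 0.15, "y": -0.18, "z": -0.8, "ax": -0.01, "ay": 0.0, "az": 0.0, "grip": 1.0},
])

```text
time_s: 33.55
eef_pos: [0.5538, 0.0558, 0.0589]
eef_rot: [-0.492, 0.555, 0.501, -0.446]
wrist_force: [-18.5, -2.9, 6.6]
opening: -0.004
```

>>> apply_moves([
  {"x": 0.1, "y": -0.2, "z": -0.65, "ax": -0.01, "ay": 0.0, "az": 0.0, "grip": 1.0},
  {"x": 0.15, "y": -0.2, "z": -0.75, "ax": -0.01, "ay": 0.0, "az": 0.0, "grip": 1.0},
  {"x": 0.15, "y": -0.2, "z": -0.8, "ax": -0.01, "ay": 0.0, "az": 0.0, "grip": 1.0},
])

```text
time_s: 33.92
eef_pos: [0.5554, 0.0565, 0.059]
eef_rot: [-0.493, 0.554, 0.5, -0.448]
wrist_force: [-17.8, -3.5, 6.0]
opening: -0.002
```

>>> apply_moves([
  {"x": 0.15, "y": -0.25, "z": -0.7, "ax": -0.01, "ay": 0.0, "az": 0.0, "grip": 1.0},
  {"x": 0.15, "y": -0.25, "z": -0.8, "ax": -0.01, "ay": 0.0, "az": 0.0, "grip": 1.0},
  {"x": 0.15, "y": -0.25, "z": -0.85, "ax": -0.01, "ay": 0.0, "az": 0.0, "grip": 1.0},
])

```text
time_s: 34.3
eef_pos: [0.556, 0.0567, 0.0591]
eef_rot: [-0.494, 0.553, 0.498, -0.45]
wrist_force: [-24.0, -7.0, 8.4]
opening: 0.0
```

```bash
python3 - <<'E'
from h import *
crop("scene","s15.png");crop("top","t15.png")
E
```

View pics/s15.png

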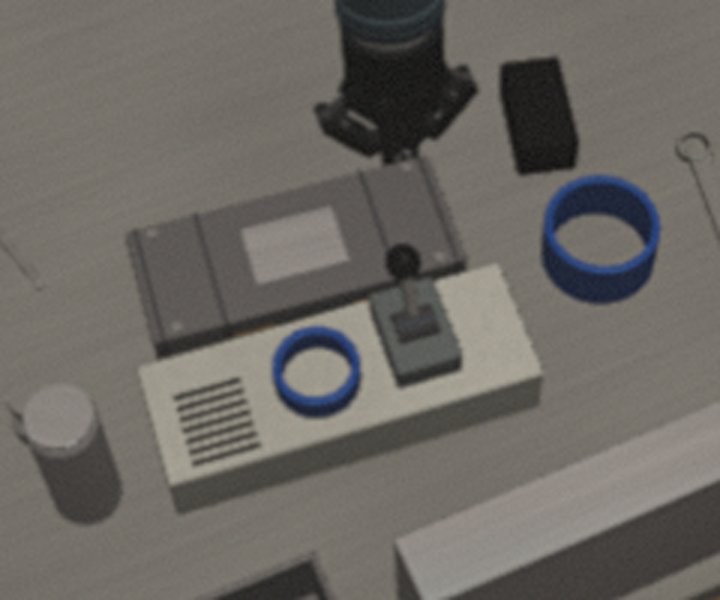

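View pics/t15.png

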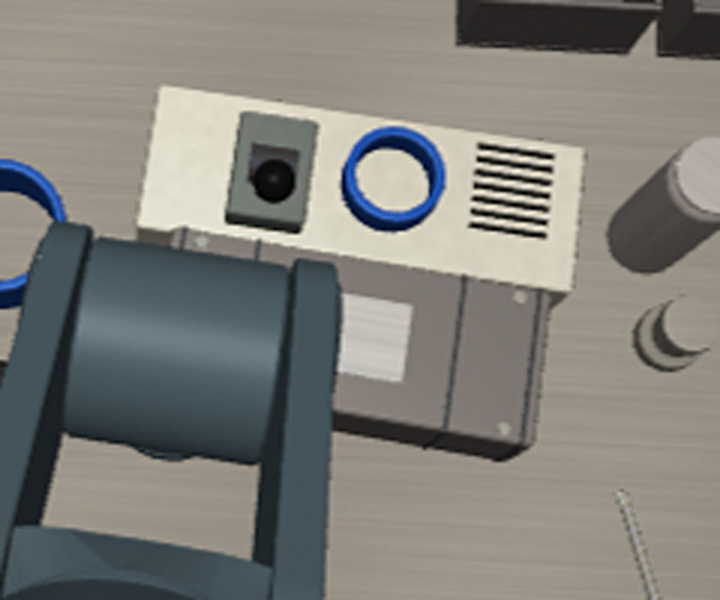

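>>> apply_moves([
  {"x": 0.0, "y": 0.0, "z": 2.0, "ax": 0.0, "ay": 0.0, "az": 0.0, "grip": 1.0},
  {"x": -3.0, "y": 0.0, "z": 2.5, "ax": -0.005, "ay": 0.0, "az": 0.0, "grip": 1.0},
  {"x": -9.0, "y": 0.0, "z": 2.5, "ax": -0.005, "ay": 0.0, "az": 0.0, "grip": 1.0},
  {"x": -15.0, "y": 0.0, "z": 2.5, "ax": -0.005, "ay": 0.0, "az": 0.0, "grip": 1.0},
  {"x": -19.5, "y": 0.0, "z": 2.4, "ax": -0.005, "ay": 0.0, "az": 0.0, "grip": 1.0},
  {"x": -21.0, "y": 0.0, "z": 2.0, "ax": -0.005, "ay": 0.0, "az": 0.0, "grip": 1.0},
  {"x": -21.0, "y": 0.0, "z": 1.5, "ax": -0.005, "ay": 0.0, "az": 0.0, "grip": 1.0},
  {"x": -21.0, "y": 0.0, "z": 1.2, "ax": -0.005, "ay": 0.0, "az": 0.0, "grip": 1.0},
])

```text
time_s: 35.4
eef_pos: [0.5236, -0.1497, 0.0589]
eef_rot: [-0.493, 0.554, 0.499, -0.449]
wrist_force: [-0.5, 0.1, 0.5]
opening: 0.003
```

```bash
python3 - <<'E'
from h import *
crop("top","t16.png")
for k,(p,f) in fitpack([.605,-.05,-.1],cams=("top",)).items(): print(k,p.round(4),round(f,3),rel(p).round(4))
E
```

```text
top [ 0.6063 -0.0496 -0.1032] 0.128 [-0.0505 -0.0018 -0.0016]
both [ 0.6063 -0.0496 -0.1032] 0.128 [-0.0505 -0.0018 -0.0016]
```

View pics/t16.png

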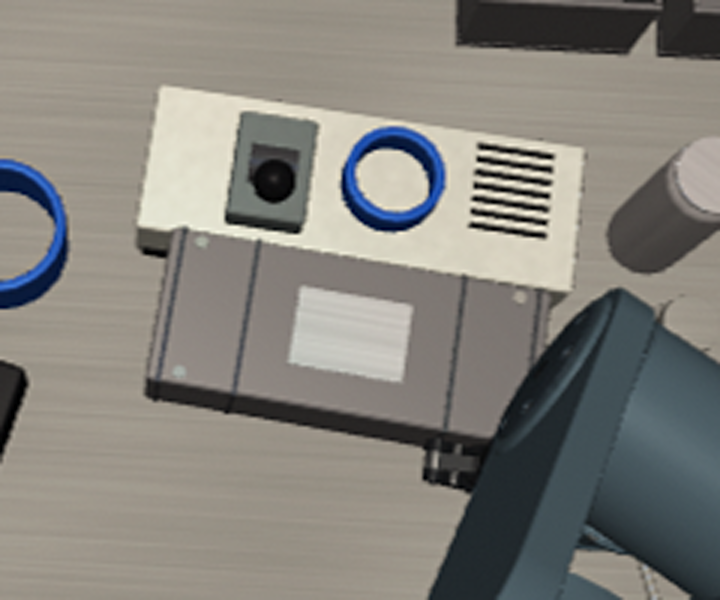

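>>> apply_moves([
  {"x": 0.0, "y": 0.0, "z": -0.4, "ax": 0.0, "ay": 0.0, "az": 0.0, "grip": 1.0},
  {"x": 0.0, "y": 0.0, "z": -0.6, "ax": 0.0, "ay": 0.0, "az": 0.0, "grip": 1.0},
  {"x": 0.0, "y": -0.05, "z": -0.8, "ax": 0.0, "ay": 0.0, "az": 0.0, "grip": 1.0},
  {"x": -0.05, "y": -0.1, "z": -1.0, "ax": -0.01, "ay": 0.0, "az": 0.0, "grip": 1.0},
])

```text
time_s: 36.05
eef_pos: [0.5306, -0.1498, 0.0596]
eef_rot: [-0.492, 0.553, 0.501, -0.448]
wrist_force: [-11.2, 1.4, 2.5]
opening: 0.001
```

>>> apply_moves([
  {"x": -0.1, "y": -0.2, "z": -0.5, "ax": -0.01, "ay": 0.0, "az": 0.0, "grip": 1.0},
  {"x": -0.1, "y": -0.25, "z": -0.6, "ax": -0.01, "ay": 0.0, "az": 0.0, "grip": 1.0},
  {"x": -0.15, "y": -0.25, "z": -0.7, "ax": -0.01, "ay": 0.0, "az": 0.0, "grip": 1.0},
])

```text
time_s: 36.42
eef_pos: [0.5313, -0.1502, 0.0597]
eef_rot: [-0.493, 0.552, 0.501, -0.448]
wrist_force: [-16.5, -0.6, 2.3]
opening: 0.002
```

>>> apply_moves([
  {"x": -0.1, "y": -0.2, "z": -0.65, "ax": -0.01, "ay": 0.0, "az": 0.0, "grip": 1.0},
  {"x": -0.12, "y": -0.2, "z": -0.75, "ax": -0.01, "ay": 0.0, "az": 0.0, "grip": 1.0},
  {"x": -0.15, "y": -0.2, "z": -0.85, "ax": -0.01, "ay": 0.0, "az": 0.0, "grip": 1.0},
])

```text
time_s: 36.8
eef_pos: [0.5335, -0.1511, 0.0598]
eef_rot: [-0.495, 0.55, 0.501, -0.449]
wrist_force: [-18.4, -2.4, 3.2]
opening: 0.001
```

```bash
python3 - <<'E'
from h import *
for c in("top","scene"):
    r=pinpoint(c,"switch_tip");vision.camera(c);r=pinpoint(c,"switch_tip")
    for q in r[:2]: print(c,q["p"],np.round(q["xy"],1),at(c,q["xy"],.125).round(4))
print("ball expected top px",proj("top",np.array([.6813,.0049,.125])),proj("scene",np.array([.6813,.0049,.125])), at("top",[361,190.3],.125))
print(plan([.51,-.148,.06],tool(-.1,.12)));print(plan([.51,-.148,.2],tool(-.1,.12)));print(plan([.62,.011,.18],tool(-.1,.12)))
E
```

```text
top 0.66 [359.9 192.4] [0.6788 0.0072 0.125 ]
top 0.25 [438.  279.2] [ 0.5309 -0.1313  0.125 ]
scene 0.54 [322.7 286. ] [0.6802 0.0021 0.125 ]
scene 0.29 [366.2 242.8] [0.6178 0.1354 0.125 ]
ball expected top px [361.2644245  191.11783019] [324.09928889 285.94224108] [0.68280456 0.00542371 0.125     ]
(array([ 0.09089468, -0.2789911 ,  2.36503204]), array([-0.01203508,  0.00493856,  0.00287882]))
(array([  0.12307262, -14.19742958,   0.8563787 ]), array([-0.01203508,  0.00493856,  0.00287882]))
(array([ 16.9879561 , -11.15260842,  -8.31503173]), array([-0.01203508,  0.00493856,  0.00287882]))
```

Everything agrees on the ball at about (0.681, 0.005, 0.125). Now I withdraw, raise the tool and move behind the switch.

>>> apply_moves([
  {"x": 0.0, "y": -0.2, "z": 2.4, "ax": 0.0, "ay": 0.0, "az": 0.0, "grip": 1.0},
  {"x": 0.1, "y": -3.0, "z": 2.4, "ax": -0.012, "ay": 0.005, "az": 0.003, "grip": 1.0},
  {"x": 0.1, "y": -9.0, "z": 1.8, "ax": -0.012, "ay": 0.005, "az": 0.003, "grip": 1.0},
  {"x": 0.1, "y": -14.2, "z": 0.9, "ax": -0.012, "ay": 0.005, "az": 0.003, "grip": 1.0},
  {"x": 5.5, "y": -13.5, "z": -2.0, "ax": -0.012, "ay": 0.005, "az": 0.003, "grip": 1.0},
  {"x": 11.0, "y": -12.5, "z": -5.0, "ax": -0.012, "ay": 0.005, "az": 0.003, "grip": 1.0},
  {"x": 17.0, "y": -11.2, "z": -8.0, "ax": -0.012, "ay": 0.005, "az": 0.003, "grip": 1.0},
  {"x": 17.0, "y": -11.2, "z": -8.3, "ax": -0.012, "ay": 0.005, "az": 0.003, "grip": 1.0},
  {"x": 17.0, "y": -11.2, "z": -8.3, "ax": -0.012, "ay": 0.005, "az": 0.003, "grip": 1.0},
])

```text
time_s: 38.22
eef_pos: [0.6199, 0.0114, 0.1802]
eef_rot: [-0.492, 0.555, 0.502, -0.446]
wrist_force: [-1.0, -1.4, -0.2]
opening: -0.001
```

```bash
python3 - <<'E'
from h import *
o,R=axes();print(o["eef_pos"],o["wrist_force"])
crop("scene","s17.png");crop("top","t17.png")
for k,(p,f) in fitpack([.606,-.05,-.1],cams=("top","scene")).items(): print(k,p.round(4),round(f,3),rel(p).round(4))
for pos in([.635,.0096,.137],[.655,.0076,.137],[.713,.0017,.137]):print(plan(pos,tool(-.1,.12)))
E
```

```text
[0.61990287 0.01143333 0.1801607 ] [-1.0257743  -1.41423988 -0.22810582]
top [ 0.6023 -0.0493 -0.0184] 1.246 [-0.0545 -0.002   0.0832]
scene [ 0.5843 -0.0488 -0.1016] 0.343 [-0.0725 -0.0032 -0.    ]
both [ 0.6017 -0.0504 -0.0355] 1.606 [-0.0549 -0.0031  0.0661]
(array([ 0.13308526,  4.53477057, -0.99669567]), array([ 0.00042338, -0.00191945, -0.0004589 ]))
(array([ 0.13769208,  4.77623275, -2.99210911]), array([ 0.00042338, -0.00191945, -0.0004589 ]))
(array([ 0.14110379,  5.47659756, -8.77981829]), array([ 0.00042338, -0.00191945, -0.0004589 ]))
```

View pics/s17.png

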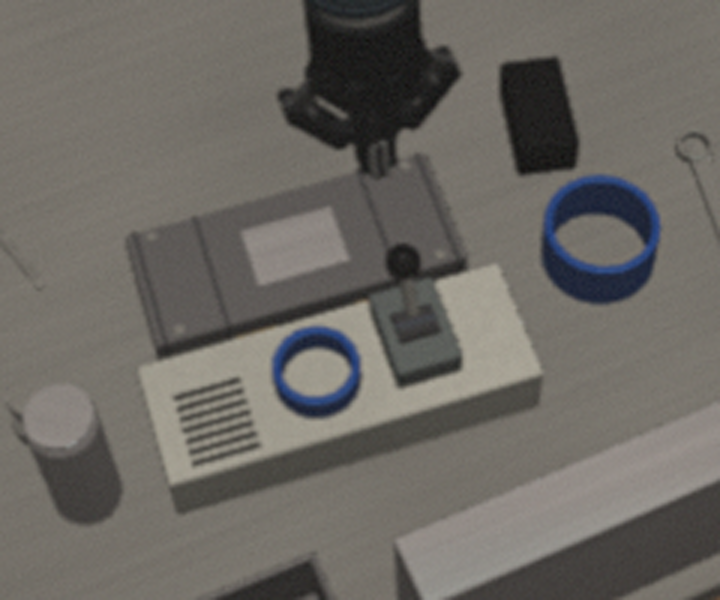

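View pics/t17.png

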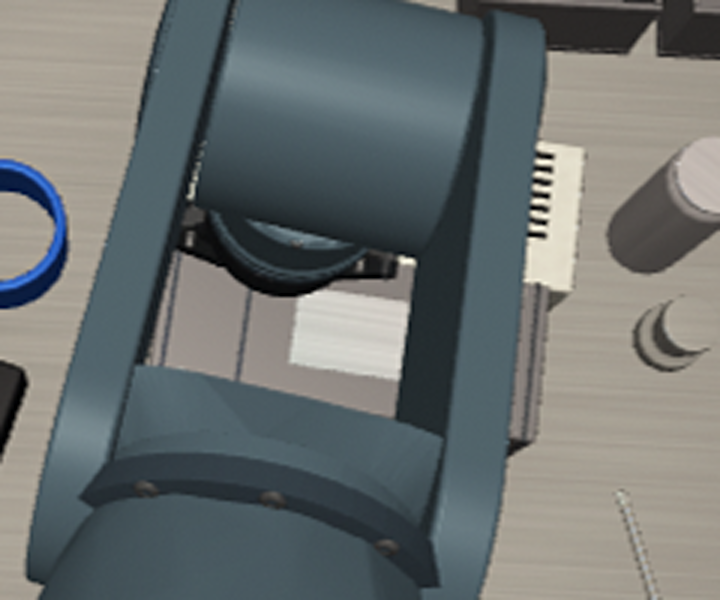

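```bash
python3 - <<'E'
from h import *
im=cv2.imread("pics/s17.png") # crop x3 of [200:400,190:430]
def P3(c,X): 
    q=proj(c,np.array(X));return tuple(np.int32(np.round(((q-[190,200])*3+1))))
def W(d): 
    c,s=np.cos(DOCK[2]),np.sin(DOCK[2]);return [DOCK[0]+c*d[0]-s*d[1],DOCK[1]+s*d[0]+c*d[1],d[2]]
for g,col in((0,(0,255,0)),(-.005,(0,0,255))):
    cv2.line(im,P3("scene",W([g,-.12,.076])),P3("scene",W([g,.12,.076])),col,1)
cv2.line(im,P3("scene",W([0,-.14,.055])),P3("scene",W([0,.14,.055])),(255,255,0),1)
for y in(-.12,.12):cv2.line(im,P3("scene",W([-.1,y,.076])),P3("scene",W([0,y,.076])),(0,255,0),1)
cv2.line(im,P3("scene",W([-.1,-.12,.076])),P3("scene",W([-.1,.12,.076])),(0,255,0),1)
cv2.imwrite("pics/ov17.png",cv2.resize(im[130:400,100:500],None,fx=2,fy=2))
E
```

```text
(no output)
```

View pics/ov17.png

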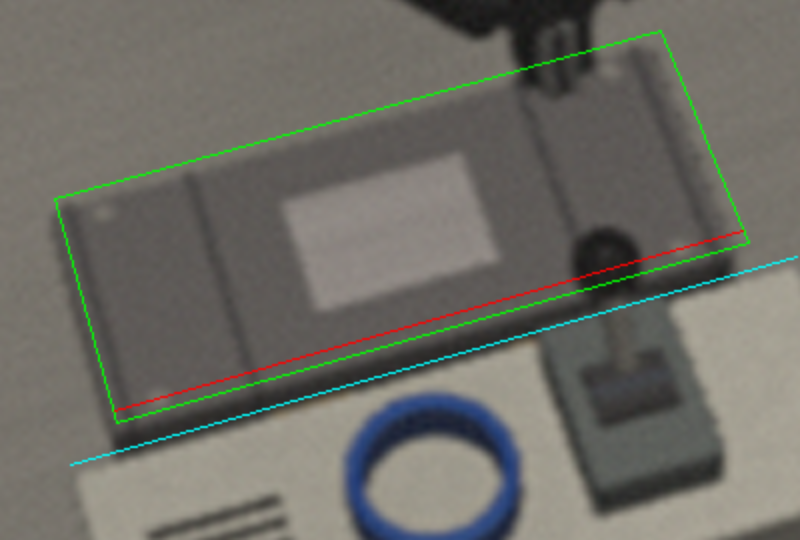

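>>> apply_moves([
  {"x": 0.13, "y": 4.5, "z": -1.0, "ax": 0.0, "ay": 0.0, "az": 0.0, "grip": 1.0},
  {"x": 0.13, "y": 4.65, "z": -2.0, "ax": 0.0, "ay": 0.0, "az": 0.0, "grip": 1.0},
  {"x": 0.14, "y": 4.78, "z": -3.0, "ax": 0.0, "ay": 0.0, "az": 0.0, "grip": 1.0},
  {"x": 0.14, "y": 4.9, "z": -4.0, "ax": 0.0, "ay": 0.0, "az": 0.0, "grip": 1.0},
  {"x": 0.14, "y": 5.02, "z": -5.0, "ax": 0.0, "ay": 0.0, "az": 0.0, "grip": 1.0},
  {"x": 0.14, "y": 5.14, "z": -6.0, "ax": 0.0, "ay": 0.0, "az": 0.0, "grip": 1.0},
  {"x": 0.14, "y": 5.26, "z": -7.0, "ax": 0.0, "ay": 0.0, "az": 0.0, "grip": 1.0},
  {"x": 0.14, "y": 5.38, "z": -8.0, "ax": 0.0, "ay": 0.0, "az": 0.0, "grip": 1.0},
  {"x": 0.14, "y": 5.44, "z": -8.5, "ax": 0.0, "ay": 0.0, "az": 0.0, "grip": 1.0},
])

```text
time_s: 39.65
eef_pos: [0.7103, 0.002, 0.1363]
eef_rot: [-0.493, 0.555, 0.501, -0.445]
wrist_force: [-2.5, -0.4, -1.8]
opening: 0.003
```

```bash
python3 - <<'E'
from h import *
o,R=axes();print(o["eef_pos"],o["wrist_force"])
crop("scene","s18.png")
E
```

```text
[0.71032366 0.0020212  0.13626548] [-2.49810002 -0.44776244 -1.78958259]
```

View pics/s18.png

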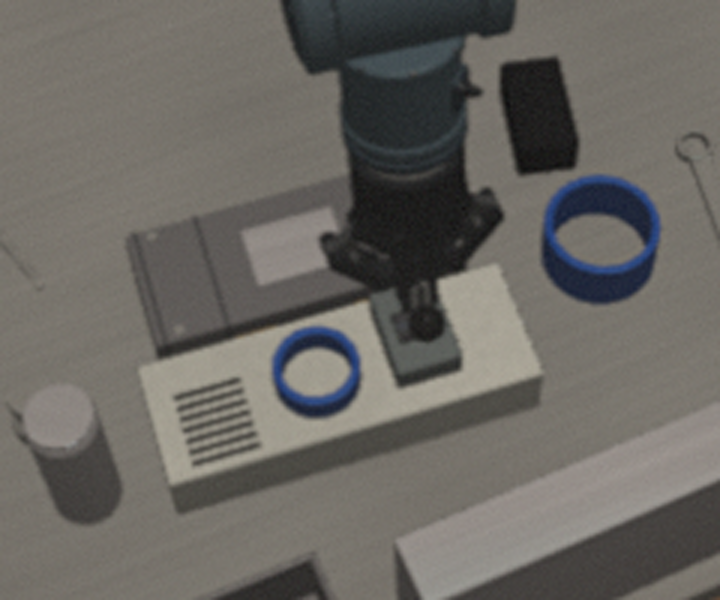

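The ball is now at crop (427,322), ahead of the fingers. I push on gently until the force rises at the stop.

>>> apply_moves([
  {"x": 0.0, "y": 0.05, "z": -0.4, "ax": 0.0, "ay": 0.0, "az": 0.0, "grip": 1.0},
  {"x": 0.0, "y": 0.08, "z": -0.7, "ax": 0.0, "ay": 0.0, "az": 0.0, "grip": 1.0},
  {"x": 0.0, "y": 0.08, "z": -0.7, "ax": 0.0, "ay": 0.0, "az": 0.0, "grip": 1.0},
])

```text
time_s: 40.08
eef_pos: [0.7117, 0.002, 0.1351]
eef_rot: [-0.496, 0.551, 0.498, -0.449]
wrist_force: [-26.9, 1.2, 15.7]
opening: 0.004
```

```bash
python3 - <<'E'
from h import *
o,R=axes();print(o["eef_pos"],o["wrist_force"])
vision.camera("scene")
for q in pinpoint("scene","switch_tip")[:2]:print(q,at("scene",q["xy"],.125))
print(at("scene",[190+427/3,200+322/3],.125),plan([.65,.009,.137],R),plan([.55,.02,.22],R))
E
```

```text
[0.7116832  0.00200367 0.13513774] [-26.87672704   1.1677394   15.71302038]
{'xy': [329.0, 310.5], 'p': 0.64} [ 0.73952509 -0.00990325  0.125     ]
[ 7.35565724e-01 -5.65855047e-04  1.25000000e-01] (array([ 0.0717993 , -0.83177789,  6.15254215]), array([ 2.92011748e-04, -5.13657423e-05,  2.86613859e-05])) (array([  0.15167164, -10.13566068,  15.29209277]), array([ 2.92011748e-04, -5.13657423e-05,  2.86613859e-05]))
```

Now it's hard at its stop, with the ball at x ≈ 0.735 (0.734 expected). I retreat.

>>> apply_moves([
  {"x": 0.0, "y": -0.3, "z": 2.5, "ax": 0.0, "ay": 0.0, "az": 0.0, "grip": 1.0},
  {"x": 0.0, "y": -0.8, "z": 6.0, "ax": 0.0, "ay": 0.0, "az": 0.0, "grip": 1.0},
  {"x": 0.1, "y": -5.0, "z": 10.0, "ax": 0.0, "ay": 0.0, "az": 0.0, "grip": 1.0},
  {"x": 0.1, "y": -10.0, "z": 15.0, "ax": 0.0, "ay": 0.0, "az": 0.0, "grip": 1.0},
  {"x": 5.0, "y": -10.0, "z": 19.0, "ax": 0.0, "ay": 0.0, "az": 0.0, "grip": 1.0},
  {"x": 10.0, "y": -10.0, "z": 22.0, "ax": 0.0, "ay": 0.0, "az": 0.0, "grip": 1.0},
  {"x": 15.0, "y": -10.0, "z": 24.0, "ax": 0.0, "ay": 0.0, "az": 0.0, "grip": 1.0},
  {"x": 20.0, "y": -10.0, "z": 25.0, "ax": 0.0, "ay": 0.0, "az": 0.0, "grip": 1.0},
  {"x": 24.0, "y": -10.0, "z": 25.0, "ax": 0.0, "ay": 0.0, "az": 0.0, "grip": 1.0},
  {"x": 24.0, "y": -10.0, "z": 25.0, "ax": 0.0, "ay": 0.0, "az": 0.0, "grip": 1.0},
  {"x": 24.0, "y": -10.0, "z": 25.0, "ax": 0.0, "ay": 0.0, "az": 0.0, "grip": 1.0},
])

```text
time_s: 41.55
eef_pos: [0.4782, 0.2668, 0.2085]
eef_rot: [-0.496, 0.551, 0.498, -0.449]
wrist_force: [0.4, -0.3, -0.3]
opening: 0.002
```

```bash
python3 - <<'E'
from h import *
o,R=axes();print(o["time_s"],o["eef_pos"],o["wrist_force"])
crop("scene","s19.png");crop("top","t19.png")
for k,(p,f) in fitpack([.606,-.05,-.1],cams=("top",)).items(): print(k,p.round(4),round(f,3),rel(p).round(4))
for c in("top","scene"):
    for q in pinpoint(c,"switch_tip")[:1]:print(c,q["p"],at(c,q["xy"],.125))
E
```

```text
41.55 [0.47820237 0.26678773 0.20848956] [ 0.43235997 -0.32371407 -0.27174743]
top [ 0.606  -0.0496 -0.085 ] 0.091 [-0.0508 -0.0019  0.0166]
both [ 0.606  -0.0496 -0.085 ] 0.091 [-0.0508 -0.0019  0.0166]
top 0.53 [0.73626368 0.00352583 0.125     ]
scene 0.49 [0.7326552  0.00295163 0.125     ]
```

View pics/s19.png

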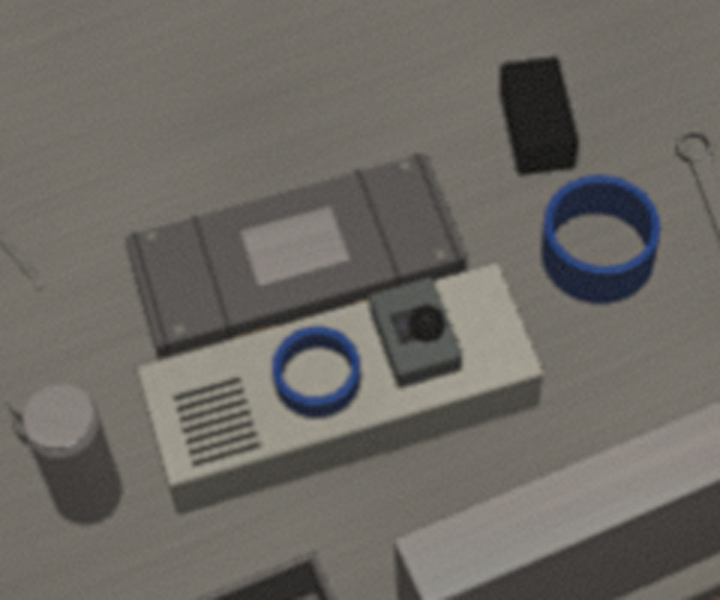

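View pics/t19.png

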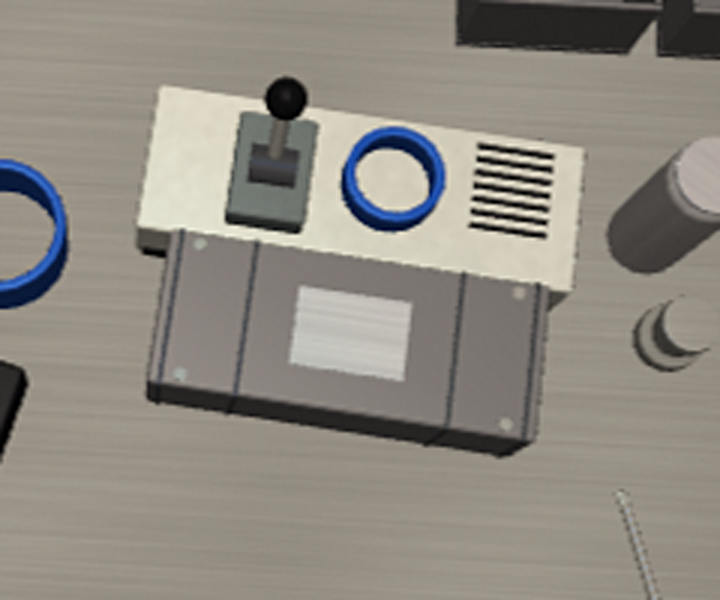

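```bash
python3 -c "
from bench import ticket
print(ticket.hand_in())"
```

```text
the job is handed in; nothing more can be done
None
```

I walked the pack home with alternate pushes on the left and right ends of its back face, pushed the switch over to its stop, and handed the job in at about 41.6 s. The hand-in reports no verdict.

**Pack:** The last top-view fit put it about 1 mm from flush with the stop face, 2 mm right of the dock's middle, and 0.017 rad off square. I never read the pins directly. I take both as pressed in because of that fit and because the left end ran solid against the stop.

**Switch:** The ball is at x ≈ 0.733–0.736, against 0.734 expected for fully on. The force rose sharply at the stop, to about 31 N in all on the wrist. The arm then withdrew and was touching nothing.

**Force on the pack:** The wrist read about 26.4 N once, when the left end reached the stop. That is close to the 27 N limit, and I only see readings at the end of each call, so a brief peak in between could have gone unseen.

**Checks that disagreed:** Late scene-camera pack fits put it 10–20 mm short of the top-camera fits, and I did not use them. A drawn overlay on the scene picture agreed with the pack being home. The bystanders look unmoved in the last pictures, but I did not measure them.

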